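Pack the courier carton and clear the vial rack

TASK

Pack the courier carton: stand the two tip boxes, the yellow-lidded jar and the amber bottle upright and side by side in its long compartment, all four flat on the floor. Move every vial out of the green rack: stand each orange-capped one upright in a square pocket of its own in the carton, and put each blue-capped one into the red tub. Leave the beaker, the clear orange-capped bottle and the pipette where they are.

Things in the scene. Friction and masses are not known exactly. Their poses are not given: they have to be found in the camera images.
- carton: open courier carton, fixed: cardboard with a grey foam insert; outside 230 (x) x 128 (y) x 45 mm high, walls 6 mm, inner floor 5 mm above the bench; walls and foam all end at 45 mm. One long compartment on its +y side (see row), three square vial pockets on its -y side (see pocket0-2), 24 mm of solid foam between them. Origin: centre of its underside; z up
- row (a point): centre of the floor of the carton's long compartment, which measures 218 mm (x) by 60 mm (y) inside, 40 mm deep; this point is at carton x 0, y +28 mm, 5 mm above the bench; axes as the carton's
- tub: red open discard tub, fixed; outside 140 (x) x 100 (y) x 40 mm high, wall and floor 4 mm thick; origin: centre of its underside, z up
- rack: green vial rack, fixed; block 224 (x) x 50 (y) x 35 mm high with five square 27 mm holes 25 mm deep in a row along x at -84, -42, 0, 42, 84 mm; origin: centre of its underside, z up. Each vial starts upright in a hole, its underside 10 mm above the bench; some holes are empty
- tipbox_purple: kit item: white plastic pipette-tip refill box with a purple band and top, 40 (x) x 54 (y) x 80 mm high, about 0.16 kg, standing loose on the bench; origin: centre of its underside, z up
- tipbox_orange: kit item: white plastic pipette-tip refill box with an orange band and top, 60 (x) x 54 (y) x 75 mm high, about 0.16 kg, standing loose on the bench; origin: centre of its underside, z up
- jar: kit item: round glass jar with yellow lid, 54 mm diameter, 80 mm high, 0.15 to 0.29 kg, straight sides; origin: centre of its underside, z up along its axis
- bottle: kit item: round amber bottle, 46 mm diameter straight body up to 76 mm, then a black cap 29 mm wide from 82 to 95 mm; 0.14 to 0.26 kg; origin: centre of its underside, z up along its axis
- pocket0 (a point): centre of the floor of vial pocket 0 in the carton (carton x -75 mm, y -42 mm, 5 mm above the bench); the pocket is 32 x 32 mm, 40 mm deep
- pocket1 (a point): centre of the floor of vial pocket 1 in the carton (carton x 0 mm, y -42 mm, 5 mm above the bench); the pocket is 32 x 32 mm, 40 mm deep
- pocket2 (a point): centre of the floor of vial pocket 2 in the carton (carton x 75 mm, y -42 mm, 5 mm above the bench); the pocket is 32 x 32 mm, 40 mm deep
- orange0: capped plastic vial, orange cap: white cylinder 24 mm diameter, 75 mm high (the top 28 mm is the cap, same diameter), 0.03 kg, straight sides, flat foot; origin: centre of its underside, z up along its axis. May be absent (None from the start)
- orange1: capped plastic vial, orange cap: white cylinder 24 mm diameter, 75 mm high (the top 28 mm is the cap, same diameter), 0.03 kg, straight sides, flat foot; origin: centre of its underside, z up along its axis. May be absent (None from the start)
- orange2: capped plastic vial, orange cap: white cylinder 24 mm diameter, 75 mm high (the top 28 mm is the cap, same diameter), 0.03 kg, straight sides, flat foot; origin: centre of its underside, z up along its axis. May be absent (None from the start)
- blue0: capped plastic vial, blue cap: white cylinder 24 mm diameter, 75 mm high (the top 28 mm is the cap, same diameter), 0.03 kg, straight sides, flat foot; origin: centre of its underside, z up along its axis. May be absent (None from the start)
- blue1: capped plastic vial, blue cap: white cylinder 24 mm diameter, 75 mm high (the top 28 mm is the cap, same diameter), 0.03 kg, straight sides, flat foot; origin: centre of its underside, z up along its axis. May be absent (None from the start)
- beaker: bystander, loose: empty glass beaker, 72 mm wide at the rim, 90 mm high; origin: centre of its underside
- buffer: bystander, loose: clear bottle with orange screw cap, 60 mm diameter, 140 mm high; origin: centre of its underside
- pipette: bystander, loose: black and white hand pipette lying flat beyond the carton, about 230 mm long, 28 mm thick; origin: the point on the bench under the middle, where its black grip (along its +y) meets its white shaft

How it is judged:
At the end, for the whole second after the job is handed in: Kit items wholly in the long compartment, within 5 mm of its floor and 0.08 rad of upright; orange vials in pockets within 9 mm of centre, 8 mm of the floor, 0.25 rad of upright; blue vials inside the tub, foot below 45 mm; all at rest; bystanders left within 30 mm (z of tipbox_purple in the frame of row between -0.004 and 0.005 m and y of tipbox_purple in the frame of row between -0.013 and 0.013 m and x of tipbox_purple in the frame of row between -0.09 and 0.09 m and angle between each of tipbox_purple, tipbox_orange, jar, bottle's own z axis and vertical below 0.08 rad and linear speed of each of tipbox_purple, tipbox_orange, jar, bottle, orange0, orange1, orange2, blue0, blue1 below 0.02 m/s and z of tipbox_orange in the frame of row between -0.004 and 0.005 m and y of tipbox_orange in the frame of row between -0.013 and 0.013 m and x of tipbox_orange in the frame of row between -0.08 and 0.08 m and z of jar in the frame of row between -0.004 and 0.005 m and y of jar in the frame of row between -0.013 and 0.013 m and x of jar in the frame of row between -0.083 and 0.083 m and z of bottle in the frame of row between -0.004 and 0.005 m and y of bottle in the frame of row between -0.013 and 0.013 m and x of bottle in the frame of row between -0.087 and 0.087 m and (horizontal distance between orange0 and pocket0 below 0.009 m or horizontal distance between orange0 and pocket1 below 0.009 m or horizontal distance between orange0 and pocket2 below 0.009 m) and z of orange0 in the frame of row between -0.004 and 0.008 m and angle between each of orange0, orange1, orange2's own z axis and vertical below 0.25 rad and (horizontal distance between orange1 and pocket0 below 0.009 m or horizontal distance between orange1 and pocket1 below 0.009 m or horizontal distance between orange1 and pocket2 below 0.009 m) and z of orange1 in the frame of row between -0.004 and 0.008 m and (horizontal distance between orange2 and pocket0 below 0.009 m or horizontal distance between orange2 and pocket1 below 0.009 m or horizontal distance between orange2 and pocket2 below 0.009 m) and z of orange2 in the frame of row between -0.004 and 0.008 m and x of blue0 in the frame of tub between -0.067 and 0.067 m and y of blue0 in the frame of tub between -0.047 and 0.047 m and height (world z) of each of blue0, blue1 below 0.045 m and x of blue1 in the frame of tub between -0.067 and 0.067 m and y of blue1 in the frame of tub between -0.047 and 0.047 m); the robot touches nothing.
It fails at once if the glass beaker is pushed more than 30 mm or knocked over (distance of beaker from where it was at the start of the episode above 0.03 m or angle between beaker's own z axis and vertical above 0.4 rad).
It fails at once if the orange-capped bottle is pushed more than 30 mm or knocked over (distance of buffer from where it was at the start of the episode above 0.03 m or angle between buffer's own z axis and vertical above 0.4 rad).
It fails at once if the pipette is pushed more than 30 mm or knocked over (distance of pipette from where it was at the start of the episode above 0.03 m).
Of orange0, orange1, orange2 only 2 to 3 are there at a start; the rules pass over those that are not, and their reading is None.
Of blue0, blue1 only 1 to 2 are there at a start; the rules pass over those that are not, and their reading is None.
At some moment in a run one of tipbox_orange, jar, bottle may be knocked a few centimetres aside while the robot is not near it.
It also fails if it takes over 210 s, if anything falls off the work surface, if the arm or the gripper's body presses on something with over 40 N, if the wrist force passes 120 N, or if a joint passes its speed limit or range.

ROBOT

A 6-joint arm with a two-finger parallel gripper is mounted at the origin on the work surface. World frame = base frame: x ahead of the robot, y to its left, z up, the work surface at z = 0. Lengths are in m, angles in rad, forces in N, time in s.
With the tool pointing down it reaches from about 0.35 to 0.85 m from the base axis. Payload 8.1 kg.
Tool frame: the origin (TCP) lies between the finger pads; the fingertips stand manip.tip_extent ahead of it and the grasp point (between the pads) lies 3 mm ahead of it (manip.tip_extent is the distance from the TCP to the fingertips, in m); z points along the fingers, y is the line along which they close (so a half turn about z gives the same grasp; the last joint's range is limited). The gripper opens to 85 mm and grips with 20 to 120 N. Pads are 22 mm wide; open, the fingers measure 114 mm over their backs; the gripper's body (76 mm by 85 mm) begins 54 mm behind the grasp point. The pads swing forward as they close: fully open they stand 13 mm farther back than shut.
Start: joints at [-1.394, 0.13, 1.488, -0, 1.523, -0.085], TCP at [0.155, -0.58, 0.253] pointing down, gripper open.
Joint ranges: [-2.96, 2.96], [-0.89, 2.26], [0.02, 2.5], [-1.34, 4.48], [0, 2.73], [-2.66, 2.66]. Speed limits (rad/s): [2.39, 2.39, 2.79, 3.14, 3.14, 3.14].

INTERFACE

Orientations are given as a unit quaternion [x, y, z, w].
In Python, from station import manip gives the robot as it stands. The module is installed in compiled form; this text tells all that it offers.
- The arm moves only by the tool servo_tool, never from a script. Its arguments are lists of equal length, an entry for each row: "xyz": the shift along the tool's x, y, z as a fraction of full scale, a list of three; "rotation": the turn, a rotation vector about the tool's x, y, z as a fraction of full scale, a list of three; "jaw": the opening, from 0 (shut) to 1 (fully open). In form: {"xyz": [[x, y, z], ...], "rotation": [[wx, wy, wz], ...], "jaw": [jaw, ...]}. A call has 1 to 8 rows; each row shifts and turns the commanded pose from where the row before left it, along the tool's axes as they then stand; what a row does not reach is not made up. Full scale, the value 1, is 25 mm for a shift and 0.12 rad for a turn. A row lasts 1/10 s, in which the tool goes at most 50 mm and 8.59 degrees, less where a joint would pass 70% of its speed; a pose out of reach is approached as far as the arm can. A call with a number of a shift or a turn outside -1 to 1 is refused whole. A call with a gripper value outside its range is refused whole. The fingers move at their own pace and stop on an object; "newtons" is the grip in N (left out, the last holds). Time passes only in rows, so rows that do not move let the fingers close. It gives the time, the measured TCP pose, the force, the opening and the grip force at its end, in the units of the state.
- manip.get_obs(): the state, without advancing time (a new reading comes with each control period).
- manip.snapshot(name): name is "side" or "top" or "wrist"; returns the picture (400x640x3 uint8, red, green, blue); there is no depth.
- manip.camera_params(name): a dict with "mtx" (3x3 intrinsics, pixels), "xyz" and "attitude" of the camera in the world. Camera axes: x right, y down, z forward; pixel columns grow to the right and rows downward; lengths in m; the calibration is good to about 2 mm. The wrist camera is an equidistant fisheye: a pixel r from the principal point sees the ray r / f radians off the axis. A picture is of the moment at which its call begins: read the wrist's pose just before it. camera_params takes no time and is no camera call; for the wrist camera it gives the pose at the moment of the call.
- manip.finish_job(): hands the job in; it is judged then, once.
The state is a dict: "time_s": time; "q": joint angles; "dq": joint speeds; "effort": joint torques, N m; "eef_pos": TCP position; "tcp_rot": TCP orientation; "ft_force": force on the tool from outside, world axes, zero at the start; "torque": the same for the moment, N m; "gripper_width": finger opening in m; "grasp_force": force on a finger pad.
Only numpy, scipy, OpenCV 4.12 (cv2) and the standard library are available. Lean on these libraries where they do the work, as an engineer would, in place of code of your own. Each camera call takes 0.05 s, during which the arm holds its last target. There are 200 camera calls.

## Working session

There is one attempt and no reset: what is moved stays moved. The work goes in short steps, Python scripts to look and compute and a tool call to move; the robot and the scene stay as the last step left them, time stands still between calls to the robot, and variables do not carry over. Pictures are saved under pics/ and viewed, at most 14 in all, crops included, and the job is handed in when it is done.

Besides the shell and the picture viewer there is one more tool, called after "Emit:" as name(argument=value, ...), one argument or row to a line, values as JSON. servo_tool: Moves the arm, as the interface text tells. Its arguments: {"type":"object","properties":{"xyz":{"type":"array"},"rotation":{"type":"array"},"jaw":{"type":"array"},"newtons":{"type":"number"}},"required":["xyz","rotation","jaw"]}

```bash
mkdir -p pics; ls
python3 - <<'E'
from station import manip
import cv2
print(manip.get_obs(), manip.tip_extent)
for n in ("top","side"):
    cv2.imwrite(f"pics/{n}0.png",manip.snapshot(n)[:,:,::-1])
    print(n,manip.camera_params(n))
print(manip.camera_params("wrist"))
E
```

```text
pics
{'time_s': 0.0, 'q': array([-1.39441798e+00,  1.31151773e-01,  1.48926612e+00, -1.87113932e-05,
        1.52301899e+00, -8.54090500e-02]), 'dq': array([ 0.00049094,  0.00015166, -0.00016481, -0.00014614,  0.00032473,
       -0.00054052]), 'effort': array([-2.68655189e-03, -5.69404292e+01, -5.00549340e+01, -6.21158561e-04,
        1.45243984e-02, -2.80580474e-05]), 'eef_pos': array([ 0.15520487, -0.57905121,  0.25225724]), 'tcp_rot': array([ 9.91445163e-01,  1.30520642e-01, -5.12624007e-05, -9.20733041e-04]), 'ft_force': array([-0.051267  , -0.9340431 , -0.28795734]), 'torque': array([ 0.01481873, -0.05333843,  0.00197897]), 'grasp_force': 0.0, 'gripper_width': 0.08548753369093014} 0.022
top {'mtx': array([[447.15475275,   0.        , 316.08174542],
       [  0.        , 447.15475275, 206.1129588 ],
       [  0.        ,   0.        ,   1.        ]]), 'xyz': array([0.49319507, 0.00893824, 1.1847689 ]), 'attitude': array([-0.69885354,  0.71364381, -0.04046788,  0.02604975])}
side {'mtx': array([[515.43116609,   0.        , 325.52563964],
       [  0.        , 515.43116609, 199.9902218 ],
       [  0.        ,   0.        ,   1.        ]]), 'xyz': array([ 0.45709591, -0.84099805,  0.9071483 ]), 'attitude': array([ 0.92427881, -0.08094914,  0.0392893 , -0.37096129])}
{'mtx': array([[309.70691629,   0.        , 320.02238447],
       [  0.        , 309.70691629, 203.32498208],
       [  0.        ,   0.        ,   1.        ]]), 'xyz': array([ 0.2261502 , -0.5605563 ,  0.37329523]), 'attitude': array([ 0.78477076, -0.6027398 , -0.08840956,  0.11411983])}
```

View pics/top0.png

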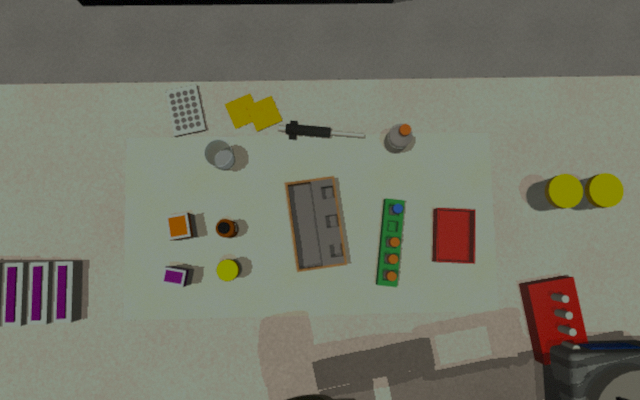

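View pics/side0.png

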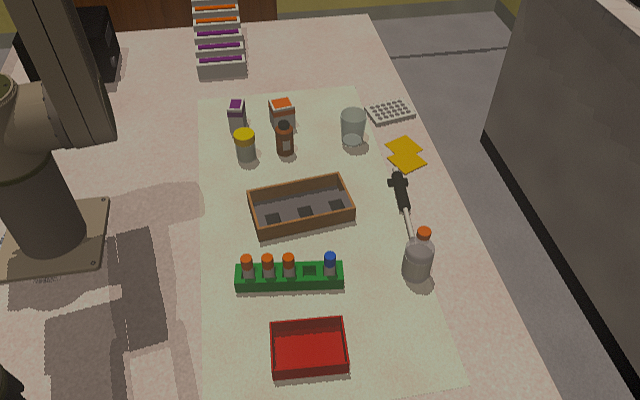

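The top view shows the tip boxes at (176,275) and (180,227), the jar at (228,269), the bottle at (227,228) and the carton around (316,224). In the rack the orange caps are at (394,242), (392,259) and (391,275), and the blue cap is at (397,209). The tub is around (454,235).

```bash
cat > h.py <<'E'
import numpy as np, cv2
from scipy.spatial.transform import Rotation as R
from station import manip
def pix2w(name,uv,z,cp=None):
    c=cp or manip.camera_params(name); K=c["mtx"]
    p=(np.atleast_2d(uv)-K[:2,2])/[K[0,0],K[1,1]]
    if name=="wrist":
        r=np.linalg.norm(p,axis=1,keepdims=True)+1e-12
        d=np.hstack([p/r*np.sin(r),np.cos(r)])
    else: d=np.hstack([p,np.ones((len(p),1))])
    d=R.from_quat(c["attitude"]).apply(d)
    return c["xyz"]+d*((z-c["xyz"][2])/d[:,2:])
def w2pix(name,P):
    c=manip.camera_params(name); q=R.from_quat(c["attitude"]).inv().apply(np.atleast_2d(P)-c["xyz"])
    if name=="wrist":
        rr=np.linalg.norm(q[:,:2],axis=1,keepdims=True); a=np.arctan2(rr[:,0],q[:,2])[:,None]
        return q[:,:2]/rr*a*c["mtx"][0,0]+c["mtx"][:2,2]
    q=q@c["mtx"].T; return q[:,:2]/q[:,2:]
def blobs(img,lo,hi,roi,amin=15):
    x0,y0,x1,y1=roi; h=cv2.cvtColor(img,cv2.COLOR_RGB2HSV)[y0:y1,x0:x1]
    m=cv2.inRange(h,np.array(lo),np.array(hi)); out=[]
    for c in cv2.findContours(m,cv2.RETR_EXTERNAL,cv2.CHAIN_APPROX_NONE)[0]:
        r=cv2.minAreaRect(c); a=cv2.contourArea(c)
        if a>=amin: out.append((np.array(r[0])+[x0,y0],a,cv2.boxPoints(r)+[x0,y0]))
    return out
E
python3 - <<'E'
from h import *
im=cv2.imread("pics/top0.png"); rgb=im[:,:,::-1].copy()
for nm,lo,hi,roi,z in [("purple",(125,80,40),(160,255,255),(150,255,210,295),.08),("orange",(5,150,60),(18,255,255),(150,205,197,250),.075),
 ("jar",(22,150,60),(35,255,255),(210,250,245,290),.08),("vials",(5,150,60),(18,255,255),(375,195,410,290),.085),("blue",(105,120,50),(125,255,255),(375,195,410,290),.085),
 ("tub",(0,150,40),(5,255,255),(420,195,490,275),.04),("rack",(50,120,30),(80,255,255),(360,180,420,300),.035),("buffer",(5,150,60),(18,255,255),(380,110,420,150),.14)]:
    for c,a,b in blobs(rgb,lo,hi,roi): print(nm,a,c.round(1),pix2w("top",c,z)[0].round(4),pix2w("top",b,z)[:,:2].round(3).tolist())
cv2.imwrite("pics/crop0.png",cv2.resize(im[130:290,205:365],None,fx=3.7,fy=3.7,interpolation=cv2.INTER_CUBIC))
E
```

```text
purple 154.5 [172.9 276.4] [0.4326 0.337  0.08  ] [[0.424, 0.359], [0.449, 0.355], [0.441, 0.315], [0.416, 0.319]]
orange 271.0 [177.3 225.7] [0.556  0.3288 0.075 ] [[0.576, 0.353], [0.582, 0.313], [0.536, 0.305], [0.53, 0.345]]
jar 347.5 [227.5 269.5] [0.4462 0.2048 0.08  ] [[0.472, 0.23], [0.471, 0.179], [0.42, 0.179], [0.421, 0.23]]
vials 60.0 [390.5 275.5] [ 0.4229 -0.1927  0.085 ] [[0.434, -0.182], [0.434, -0.204], [0.412, -0.203], [0.412, -0.181]]
vials 63.0 [392.5 258.5] [ 0.464  -0.1992  0.085 ] [[0.475, -0.189], [0.475, -0.211], [0.453, -0.21], [0.453, -0.188]]
vials 62.0 [394. 242.] [ 0.5043 -0.2044  0.085 ] [[0.514, -0.192], [0.514, -0.217], [0.494, -0.216], [0.495, -0.192]]
blue 58.5 [396.8 208.2] [ 0.5874 -0.2145  0.085 ] [[0.587, -0.199], [0.603, -0.216], [0.588, -0.23], [0.572, -0.213]]
tub 1989.5 [453.5 235. ] [ 0.5193 -0.3674  0.04  ] [[0.59, -0.318], [0.588, -0.424], [0.449, -0.417], [0.452, -0.311]]
rack 998.5 [389.9 242.2] [ 0.5045 -0.2036  0.035 ] [[0.398, -0.164], [0.618, -0.192], [0.613, -0.244], [0.393, -0.215]]
buffer 83.5 [404.8 129.3] [ 0.7722 -0.2299  0.14  ] [[0.772, -0.212], [0.79, -0.231], [0.773, -0.247], [0.755, -0.229]]
```

View pics/crop0.png

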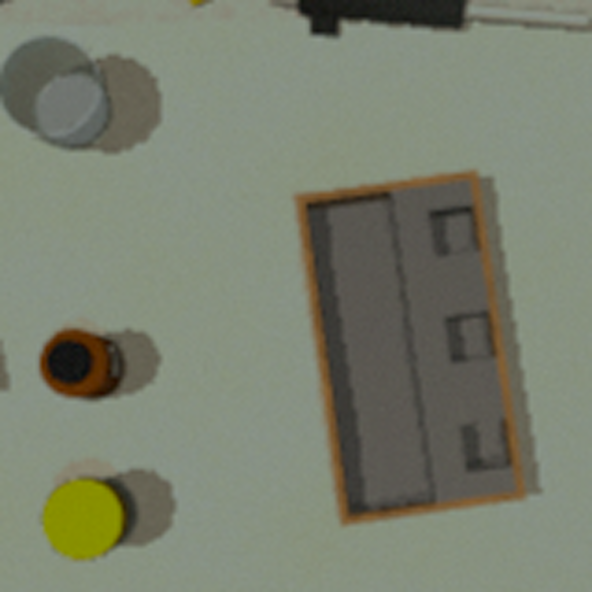

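The crop shows the carton rim corners at crop pixels (296,195), (475,172), (525,495) and (344,523). The long compartment is on the left, which is world +y. The beaker sits top left, with the bottle and jar below it.

```bash
cat >> h.py <<'E'
def go(x,y,z,yaw,quiet=False):
    "displacement in tool units from measured pose to target TCP with tool x at yaw(deg), z down"
    o=manip.get_obs(); Rc=R.from_quat(o["tcp_rot"]); Rt=R.from_euler("zyx",[np.radians(yaw),0,np.pi])
    d=Rc.inv().apply(np.array([x,y,z])-o["eef_pos"])/.025
    w=(Rc.inv()*Rt).as_rotvec()/.12
    # after turning first
    d2=Rt.inv().apply(np.array([x,y,z])-o["eef_pos"])/.025
    print("t%.1f"%o["time_s"],"shift-first",d.round(2),"turn",w.round(2),"shift-after-turn",d2.round(2))
E
python3 - <<'E'
from h import *
px=(np.array([[296,195],[475,172],[525,495],[344,523]])+.5)/3.7-.5+[205,130]
W=pix2w("top",px,.045)[:,:2]; print(W.round(4).tolist(), W.mean(0))
e=((W[0]-W[3])+(W[1]-W[2]))/2; print("yaw",np.degrees(np.arctan2(e[1],e[0])),np.linalg.norm(e),np.linalg.norm(W[0]-W[1]))
go(.40,-.20,.25,-7.3)
E
```

```text
[[0.6635, 0.064], [0.6773, -0.0609], [0.4532, -0.0895], [0.437, 0.0347]] [ 0.55777226 -0.01290918]
yaw 7.31360180374588 0.22716410129768777 0.125610064929072
t0.1 shift-first [ 13.38 -12.11   0.12] turn [-0.01 -0.    1.12] shift-after-turn [ 11.64 -13.8    0.09]
```

```bash
sed -i 's/"zyx"/"ZYX"/' h.py
python3 - <<'E'
from h import *
go(.40,-.20,.25,-7.3)
E
```

```text
t0.1 shift-first [ 13.38 -12.11   0.12] turn [-0.01  0.    3.24] shift-after-turn [  7.78 -16.29   0.09]
```

Emit:
servo_tool(
  xyz=[
    [0, 0, 0],
    [0, 0, 0],
    [0, 0, 0],
    [0, 0, 0],
    [0.48, -1, 0],
    [0.48, -1, 0],
    [0.48, -1, 0],
    [0.48, -1, 0],
  ],
  rotation=[
    [0, 0, 0.81],
    [0, 0, 0.81],
    [0, 0, 0.81],
    [0, 0, 0.81],
    [0, 0, 0],
    [0, 0, 0],
    [0, 0, 0],
    [0, 0, 0],
  ],
  jaw=[0.6, 0.6, 0.6, 0.6, 0.6, 0.6, 0.6, 0.6],
  newtons=30,
)

```text
time_s: 0.9
eef_pos: [0.2159, -0.4853, 0.2526]
tcp_rot: [0.998, -0.064, -0.0, -0.0]
ft_force: [0.2, 0.3, 0.6]
gripper_width: 0.0513
grasp_force: 0.0
```

Emit:
servo_tool(
  xyz=[
    [0.48, -1, 0],
    [0.48, -1, 0],
    [0.48, -1, 0],
    [0.48, -1, 0],
    [0.48, -1, 0],
    [0.48, -1, 0],
    [0.48, -1, 0],
    [0.48, -1, 0],
  ],
  rotation=[
    [0, 0, 0],
    [0, 0, 0],
    [0, 0, 0],
    [0, 0, 0],
    [0, 0, 0],
    [0, 0, 0],
    [0, 0, 0],
    [0, 0, 0],
  ],
  jaw=[0.6, 0.6, 0.6, 0.6, 0.6, 0.6, 0.6, 0.6],
)

```text
time_s: 1.7
eef_pos: [0.3364, -0.299, 0.2529]
tcp_rot: [0.998, -0.064, -0.0, -0.0]
ft_force: [0.2, -0.1, -0.3]
gripper_width: 0.0513
grasp_force: 0.0
```

Emit:
servo_tool(
  xyz=[
    [0.48, -1, 0],
    [0.48, -1, 0],
    [0.48, -1, 0],
    [0.48, -1, 0],
    [0, -0.29, 0],
    [0, 0, 0],
  ],
  rotation=[
    [0, 0, 0],
    [0, 0, 0],
    [0, 0, 0],
    [0, 0, 0],
    [0, 0, 0],
    [0, 0, 0],
  ],
  jaw=[0.6, 0.6, 0.6, 0.6, 0.6, 0.6],
)

```text
time_s: 2.3
eef_pos: [0.3973, -0.1991, 0.253]
tcp_rot: [0.998, -0.062, -0.0, -0.0]
ft_force: [0.2, -1.1, -0.2]
gripper_width: 0.0513
grasp_force: 0.0
```

Run:
```python
from h import *
go(.423,-.193,.25,-7.3)
cv2.imwrite("pics/w1.png",manip.snapshot("wrist")[:,:,::-1])
```

```text
t2.3 shift-first [ 0.99 -0.37  0.12] turn [-0.    0.01  0.02] shift-after-turn [ 0.99 -0.37  0.12]
```

View pics/w1.png

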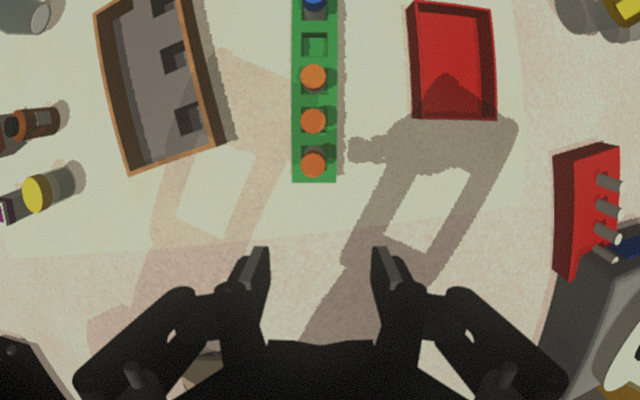

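The wrist view shows the orange caps at (313,165), (313,121) and (313,76), the blue cap at (314,5) and an empty hole at (314,44). The carton is at upper left and the tub at upper right.

Run:
```python
from h import *
im=cv2.imread("pics/w1.png")[:,:,::-1].copy()
for c,a,b in blobs(im,(5,150,60),(18,255,255),(290,50,340,190),60): print(c,a,pix2w("wrist",c,.085)[0].round(4), (b[:,0].max()-b[:,0].min(), b[:,1].max()-b[:,1].min()))
# rack corners at z .035 and carton rim corners
print(pix2w("wrist",[[292,181],[336,181]],.035).round(4))
print(pix2w("wrist",[[129,176],[230,140],[95,13]],.045).round(4))
```

```text
[312.46154022 164.19229889] 453.5 [ 0.4234 -0.1962  0.085 ] (np.float64(33.69230794906616), np.float64(33.615394592285156))
[312.5 120. ] 464.0 [ 0.4647 -0.2016  0.085 ] (np.float64(25.0), np.float64(24.0))
[313.   76.5] 468.5 [ 0.505  -0.2073  0.085 ] (np.float64(24.0), np.float64(25.0))
[[ 0.3994 -0.1686  0.035 ]
 [ 0.3931 -0.2176  0.035 ]]
[[ 0.4375  0.0337  0.045 ]
 [ 0.4561 -0.1088  0.045 ]
 [ 0.6624  0.0578  0.045 ]]
```

Emit:
servo_tool(
  xyz=[
    [1, -0.3, 0],
    [0, 0, 1],
    [0, 0, 1],
    [0, 0, 1],
    [0, 0, 1],
    [0, 0, 1],
    [0, 0, 1],
    [0, 0, 0.7],
  ],
  rotation=[
    [0, 0, 0],
    [0, 0, 0],
    [0, 0, 0],
    [0, 0, 0],
    [0, 0, 0],
    [0, 0, 0],
    [0, 0, 0],
    [0, 0, 0],
  ],
  jaw=[0.6, 0.6, 0.6, 0.6, 0.6, 0.6, 0.6, 0.6],
)

```text
time_s: 3.15
eef_pos: [0.4216, -0.1965, 0.0838]
tcp_rot: [0.998, -0.064, -0.001, -0.0]
ft_force: [-0.3, -0.4, 0.3]
gripper_width: 0.0513
grasp_force: 0.0
```

Emit:
servo_tool(
  xyz=[
    [0, 0, 0.3],
    [0, 0, 0],
    [0, 0, 0],
    [0, 0, 0],
    [0, 0, 0],
    [0, 0, 0],
  ],
  rotation=[
    [0, 0, 0],
    [0, 0, 0],
    [0, 0, 0],
    [0, 0, 0],
    [0, 0, 0],
    [0, 0, 0],
  ],
  jaw=[0.6, 0.6, 0, 0, 0, 0],
)

```text
time_s: 3.75
eef_pos: [0.424, -0.1963, 0.0796]
tcp_rot: [0.998, -0.063, 0.001, 0.001]
ft_force: [-0.8, -1.7, 5.5]
gripper_width: 0.0231
grasp_force: 29.8
```

Emit:
servo_tool(
  xyz=[
    [0, 0, -0.6],
    [0, 0, -1],
    [0, 0, -1],
    [0, 0, -1],
    [0, 0, -1],
    [0, 0, -1],
    [0, 0, -1],
    [0, 0, 0],
  ],
  rotation=[
    [0, 0, 0],
    [0, 0, 0],
    [0, 0, 0],
    [0, 0, 0],
    [0, 0, -0.7],
    [0, 0, -0.7],
    [0, 0, -0.7],
    [0, 0, 0],
  ],
  jaw=[0, 0, 0, 0, 0, 0, 0, 0],
)

```text
time_s: 4.55
eef_pos: [0.4249, -0.1965, 0.2477]
tcp_rot: [0.998, 0.064, 0.003, 0.002]
ft_force: [0.7, 0.1, 0.1]
gripper_width: 0.0229
grasp_force: 29.6
```

Emit:
servo_tool(
  xyz=[
    [0.1, -1, 0],
    [0.1, -1, 0],
    [0.1, -1, 0],
    [0.1, -1, 0],
    [0.1, -1, 0],
    [0, 0, 0],
    [0, 0, 0],
  ],
  rotation=[
    [0, 0, 0],
    [0, 0, 0],
    [0, 0, 0],
    [0, 0, 0],
    [0, 0, 0],
    [0, 0, 0],
    [0, 0, 0],
  ],
  jaw=[0, 0, 0, 0, 0, 0, 0],
)

```text
time_s: 5.25
eef_pos: [0.4197, -0.0697, 0.2427]
tcp_rot: [0.998, 0.063, -0.0, 0.0]
ft_force: [0.2, 0.3, 0.1]
gripper_width: 0.0229
grasp_force: 29.6
```

Run:
```python
from h import *
go(.4887,-.0641,.18,7.3)
np.save("w2",manip.camera_params("wrist"),allow_pickle=True)
print(manip.get_obs()["eef_pos"])
cv2.imwrite("pics/w2.png",manip.snapshot("wrist")[:,:,::-1])
```

```text
t5.2 shift-first [2.77 0.13 2.51] turn [-0.    0.01 -0.01] shift-after-turn [2.77 0.13 2.51]
[ 0.41968231 -0.06967153  0.2426869 ]
```

View pics/w2.png

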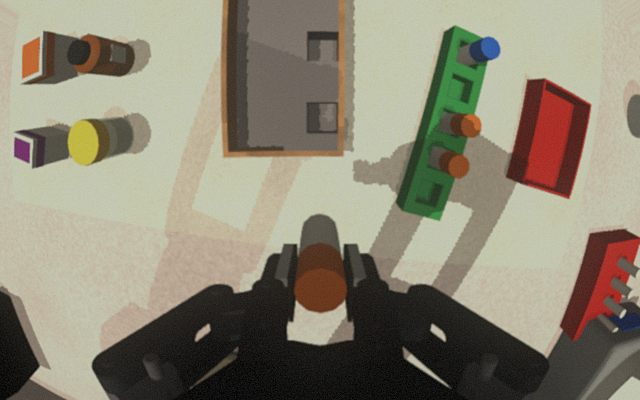

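The vial is held upright. The carton rim's near corners are at (223,156) and (343,155). The pocket 0 opening spans (307..337, 101..132) and the pocket 1 opening spans (307..338, 31..61).

Run:
```python
from h import *
cp=np.load("w2.npy",allow_pickle=True).item()
P=pix2w("wrist",[[223,156],[343,155],[322,116.5],[322.5,46],[307,132],[337,132],[337,101],[307,101]],.045,cp)[:,:2]
print(P.round(4).tolist())
d=P[3]-P[2]; print(np.degrees(np.arctan2(d[1],d[0])),np.linalg.norm(d)); d=P[0]-P[1]; print(np.degrees(np.arctan2(d[1],d[0]))-90,np.linalg.norm(d))
def c(yaw,p,l):
    a=np.radians(yaw); return p-np.array([[np.cos(a),-np.sin(a)],[np.sin(a),np.cos(a)]])@np.array(l)
for p,l in zip(P[:4],[(-.115,.064),(-.115,-.064),(-.075,-.042),(0,-.042)]): print(c(7.2,p,l))
```

```text
[[0.4376, 0.0368], [0.4529, -0.0897], [0.4896, -0.0632], [0.5628, -0.0545], [0.4719, -0.0499], [0.4758, -0.0804], [0.5075, -0.0762], [0.5036, -0.0461]]
6.7691613524792205 0.07364506295674422
6.906210492071793 0.12745797380307416
[ 0.55967898 -0.01228287]
[ 0.55896244 -0.01182537]
[ 0.55878851 -0.01209173]
[ 0.5575116  -0.01281121]
```

Emit:
servo_tool(
  xyz=[
    [0.93, 0.03, 0],
    [0.93, 0.03, 0],
    [0.93, 0.03, 0],
    [0, 0, 1],
    [0, 0, 1],
    [0, 0, 1],
    [0, 0, 0.5],
    [0, 0, 0],
  ],
  rotation=[
    [0, 0, 0],
    [0, 0, 0],
    [0, 0, 0],
    [0, 0, 0],
    [0, 0, 0],
    [0, 0, 0],
    [0, 0, 0],
    [0, 0, 0],
  ],
  jaw=[0, 0, 0, 0, 0, 0, 0, 0],
)

```text
time_s: 6.1
eef_pos: [0.4878, -0.064, 0.1535]
tcp_rot: [0.998, 0.062, -0.002, -0.001]
ft_force: [-0.0, -0.2, 0.5]
gripper_width: 0.023
grasp_force: 29.6
```

Emit:
servo_tool(
  xyz=[
    [0, 0, 1],
    [0, 0, 1],
    [0, 0, 0.7],
    [0, 0, 0.4],
    [0, 0, 0],
    [0, 0, 0],
  ],
  rotation=[
    [0, 0, 0],
    [0, 0, 0],
    [0, 0, 0],
    [0, 0, 0],
    [0, 0, 0],
    [0, 0, 0],
  ],
  jaw=[0, 0, 0, 0, 0, 0],
)

```text
time_s: 6.7
eef_pos: [0.4903, -0.0639, 0.0796]
tcp_rot: [0.998, 0.062, 0.001, 0.0]
ft_force: [1.5, 0.5, 0.2]
gripper_width: 0.0229
grasp_force: 29.7
```

Emit:
servo_tool(
  xyz=[
    [0, 0, 0.12],
    [0, 0, 0.05],
    [0, 0, 0],
    [0, 0, 0],
    [0, 0, 0],
    [0, 0, 0],
    [0, 0, 0],
  ],
  rotation=[
    [0, 0, 0],
    [0, 0, 0],
    [0, 0, 0],
    [0, 0, 0],
    [0, 0, 0],
    [0, 0, 0],
    [0, 0, 0],
  ],
  jaw=[0, 0, 0, 0, 0.55, 0.55, 0.55],
)

```text
time_s: 7.4
eef_pos: [0.4892, -0.0635, 0.0739]
tcp_rot: [0.998, 0.062, -0.0, -0.0]
ft_force: [0.2, -0.5, 0.2]
gripper_width: 0.0469
grasp_force: 0.0
```

Emit:
servo_tool(
  xyz=[
    [0, 0, -0.5],
    [0, 0, -1],
    [0, 0, -1],
    [0, 0, -1],
    [0, 0, -1],
    [0, 0, -1],
    [0, 0, -1],
    [0, 0, 0],
  ],
  rotation=[
    [0, 0, 0],
    [0, 0, 0],
    [0, 0, 0],
    [0, 0, 0],
    [0, 0, 0.7],
    [0, 0, 0.7],
    [0, 0, 0.7],
    [0, 0, 0],
  ],
  jaw=[0.55, 0.55, 0.55, 0.55, 0.55, 0.55, 0.55, 0.55],
)

```text
time_s: 8.2
eef_pos: [0.4915, -0.0641, 0.242]
tcp_rot: [0.998, -0.065, 0.004, 0.001]
ft_force: [0.2, -0.2, -0.1]
gripper_width: 0.0468
grasp_force: 0.0
```

Run:
```python
from h import *
o=manip.get_obs(); print(o["eef_pos"])
go(.4645,-.2005,.079,-7.3)
go(.5045,-.2060,.079,-7.3)
```

```text
[ 0.49146319 -0.06407704  0.24195841]
t8.2 shift-first [-0.41  5.55  6.52] turn [ 0.01 -0.06 -0.02] shift-after-turn [-0.38  5.55  6.52]
t8.2 shift-first [1.2  5.56 6.53] turn [ 0.01 -0.06 -0.02] shift-after-turn [1.24 5.56 6.52]
```

Emit:
servo_tool(
  xyz=[
    [-0.08, 0.93, 0],
    [-0.08, 0.93, 0],
    [-0.08, 0.93, 0],
    [-0.08, 0.93, 0],
    [-0.08, 0.93, 0],
    [0, 0.93, 0],
    [0, 0, 1],
    [0, 0, 1],
  ],
  rotation=[
    [0, 0, 0],
    [0, 0, 0],
    [0, 0, 0],
    [0, 0, 0],
    [0, 0, 0],
    [0, 0, 0],
    [0, 0, 0],
    [0, 0, 0],
  ],
  jaw=[0.55, 0.55, 0.55, 0.55, 0.55, 0.55, 0.55, 0.55],
)

```text
time_s: 9.0
eef_pos: [0.4621, -0.2018, 0.1869]
tcp_rot: [0.998, -0.064, 0.001, 0.0]
ft_force: [0.2, -0.1, -0.6]
gripper_width: 0.0468
grasp_force: 0.0
```

Emit:
servo_tool(
  xyz=[
    [0, 0, 1],
    [0, 0, 1],
    [0, 0, 1],
    [0, 0, 1],
    [0, 0, 0.5],
    [0, 0, 0],
    [0, 0, 0],
  ],
  rotation=[
    [0, 0, 0],
    [0, 0, 0],
    [0, 0, 0],
    [0, 0, 0],
    [0, 0, 0],
    [0, 0, 0],
    [0, 0, 0],
  ],
  jaw=[0.55, 0.55, 0.55, 0.55, 0.55, 0.55, 0.55],
)

```text
time_s: 9.7
eef_pos: [0.4622, -0.2009, 0.0749]
tcp_rot: [0.998, -0.063, 0.0, 0.0]
ft_force: [0.3, -0.0, 0.5]
gripper_width: 0.0471
grasp_force: 0.0
```

Emit:
servo_tool(
  xyz=[
    [0, 0, 0],
    [0, 0, 0],
    [0, 0, 0],
    [0, 0, 0],
  ],
  rotation=[
    [0, 0, 0],
    [0, 0, 0],
    [0, 0, 0],
    [0, 0, 0],
  ],
  jaw=[0, 0, 0, 0],
)

```text
time_s: 10.1
eef_pos: [0.4629, -0.2013, 0.0756]
tcp_rot: [0.998, -0.063, 0.001, 0.001]
ft_force: [0.2, 0.3, 6.9]
gripper_width: 0.023
grasp_force: 30.1
```

Emit:
servo_tool(
  xyz=[
    [0, 0, -0.6],
    [0, 0, -1],
    [0, 0, -1],
    [0, 0, -1],
    [0, 0, -1],
    [0, 0, -1],
    [0, 0, -1],
    [0, 0, 0],
  ],
  rotation=[
    [0, 0, 0],
    [0, 0, 0],
    [0, 0, 0],
    [0, 0, 0],
    [0, 0, -0.69],
    [0, 0, -0.69],
    [0, 0, -0.69],
    [0, 0, 0],
  ],
  jaw=[0, 0, 0, 0, 0, 0, 0, 0],
)

```text
time_s: 10.9
eef_pos: [0.4636, -0.2017, 0.2437]
tcp_rot: [0.998, 0.062, 0.003, 0.002]
ft_force: [0.8, -0.9, -0.4]
gripper_width: 0.0229
grasp_force: 29.7
```

Run:
```python
from h import *
o=manip.get_obs(); print(o["eef_pos"])
go(.5622,-.0541,.073,7.0)
```

```text
[ 0.46364563 -0.201716    0.24365356]
t10.9 shift-first [ 4.6  -5.4   6.83] turn [ 0.04 -0.05  0.01] shift-after-turn [ 4.63 -5.38  6.83]
```

Emit:
servo_tool(
  xyz=[
    [0.77, -0.9, 0],
    [0.77, -0.9, 0],
    [0.77, -0.9, 0],
    [0.77, -0.9, 0],
    [0.77, -0.9, 0],
    [0.77, -0.9, 0],
    [0, 0, 1],
    [0, 0, 1],
  ],
  rotation=[
    [0, 0, 0],
    [0, 0, 0],
    [0, 0, 0],
    [0, 0, 0],
    [0, 0, 0],
    [0, 0, 0],
    [0, 0, 0],
    [0, 0, 0],
  ],
  jaw=[0, 0, 0, 0, 0, 0, 0, 0],
)

```text
time_s: 11.7
eef_pos: [0.5608, -0.0517, 0.1884]
tcp_rot: [0.998, 0.061, 0.001, 0.0]
ft_force: [0.0, 0.0, -1.0]
gripper_width: 0.0231
grasp_force: 29.7
```

Emit:
servo_tool(
  xyz=[
    [0, 0, 1],
    [0, 0, 1],
    [0, 0, 0],
    [0, 0, 0],
  ],
  rotation=[
    [0, 0, 0],
    [0, 0, 0],
    [0, 0, 0],
    [0, 0, 0],
  ],
  jaw=[0, 0, 0, 0],
)

```text
time_s: 12.1
eef_pos: [0.5595, -0.0526, 0.1385]
tcp_rot: [0.998, 0.06, -0.001, -0.0]
ft_force: [0.4, 0.0, 1.1]
gripper_width: 0.0229
grasp_force: 29.7
```

Emit:
servo_tool(
  xyz=[
    [0.1, 0.07, 0],
    [0, 0, 1],
    [0, 0, 1],
    [0, 0, 0.4],
    [0, 0, 0.15],
    [0, 0, 0],
    [0, 0, 0],
  ],
  rotation=[
    [0, 0, 0],
    [0, 0, 0],
    [0, 0, 0],
    [0, 0, 0],
    [0, 0, 0],
    [0, 0, 0],
    [0, 0, 0],
  ],
  jaw=[0, 0, 0, 0, 0, 0, 0],
)

```text
time_s: 12.8
eef_pos: [0.5633, -0.0543, 0.0761]
tcp_rot: [0.998, 0.061, 0.0, 0.0]
ft_force: [0.0, -0.3, -0.2]
gripper_width: 0.0232
grasp_force: 35.6
```

Emit:
servo_tool(
  xyz=[
    [0, 0, 0.12],
    [0, 0, 0],
    [0, 0, 0],
    [0, 0, 0],
    [0, 0, 0],
    [0, 0, 0],
  ],
  rotation=[
    [0, 0, 0],
    [0, 0, 0],
    [0, 0, 0],
    [0, 0, 0],
    [0, 0, 0],
    [0, 0, 0],
  ],
  jaw=[0, 0, 0, 0.55, 0.55, 0.55],
)

```text
time_s: 13.4
eef_pos: [0.5629, -0.0541, 0.0724]
tcp_rot: [0.998, 0.061, 0.0, 0.0]
ft_force: [-0.1, 1.2, 0.2]
gripper_width: 0.047
grasp_force: 0.0
```

Emit:
servo_tool(
  xyz=[
    [0, 0, -0.5],
    [0, 0, -1],
    [0, 0, -1],
    [0, 0, -1],
    [0, 0, -1],
    [0, 0, -1],
    [0, 0, -1],
    [0, 0, 0],
  ],
  rotation=[
    [0, 0, 0],
    [0, 0, 0],
    [0, 0, 0],
    [0, 0, 0],
    [0, 0, 0.7],
    [0, 0, 0.7],
    [0, 0, 0.7],
    [0, 0, 0],
  ],
  jaw=[0.55, 0.55, 0.55, 0.55, 0.55, 0.55, 0.55, 0.55],
)

```text
time_s: 14.2
eef_pos: [0.5651, -0.0545, 0.2407]
tcp_rot: [0.998, -0.066, 0.004, 0.0]
ft_force: [1.0, 0.1, 0.1]
gripper_width: 0.047
grasp_force: 0.0
```

Run:
```python
from h import *
o=manip.get_obs(); print(o["eef_pos"])
go(.5055,-.207,.077,-7.3)
```

```text
[ 0.56507132 -0.05453809  0.24068419]
t14.2 shift-first [-1.61  6.36  6.54] turn [ 0.   -0.07 -0.05] shift-after-turn [-1.59  6.35  6.55]
```

Emit:
servo_tool(
  xyz=[
    [-0.22, 0.91, 0],
    [-0.22, 0.91, 0],
    [-0.22, 0.91, 0],
    [-0.22, 0.91, 0],
    [-0.22, 0.91, 0],
    [-0.22, 0.91, 0],
    [-0.22, 0.91, 0],
    [0, 0, 1],
  ],
  rotation=[
    [0, 0, 0],
    [0, 0, 0],
    [0, 0, 0],
    [0, 0, 0],
    [0, 0, 0],
    [0, 0, 0],
    [0, 0, 0],
    [0, 0, 0],
  ],
  jaw=[0.55, 0.55, 0.55, 0.55, 0.55, 0.55, 0.55, 0.55],
)

```text
time_s: 15.0
eef_pos: [0.5048, -0.2105, 0.2134]
tcp_rot: [0.998, -0.066, 0.003, 0.002]
ft_force: [0.8, 0.2, -0.3]
gripper_width: 0.047
grasp_force: 0.0
```

Emit:
servo_tool(
  xyz=[
    [0, 0, 1],
    [0, 0, 1],
    [0, 0, 1],
    [0, 0, 1],
    [0, 0, 1],
    [0, 0, 0.4],
    [0, 0, 0],
    [0, 0, 0],
  ],
  rotation=[
    [0, 0, 0],
    [0, 0, 0],
    [0, 0, 0],
    [0, 0, 0],
    [0, 0, 0],
    [0, 0, 0],
    [0, 0, 0],
    [0, 0, 0],
  ],
  jaw=[0.55, 0.55, 0.55, 0.55, 0.55, 0.55, 0.55, 0.55],
)

```text
time_s: 15.8
eef_pos: [0.5044, -0.2072, 0.0758]
tcp_rot: [0.998, -0.065, 0.0, 0.0]
ft_force: [-0.4, -0.3, 0.2]
gripper_width: 0.0469
grasp_force: 0.0
```

Emit:
servo_tool(
  xyz=[
    [0, 0, 0],
    [0, 0, 0],
    [0, 0, 0],
    [0, 0, 0],
  ],
  rotation=[
    [0, 0, 0],
    [0, 0, 0],
    [0, 0, 0],
    [0, 0, 0],
  ],
  jaw=[0, 0, 0, 0],
)

```text
time_s: 16.2
eef_pos: [0.505, -0.2075, 0.0763]
tcp_rot: [0.998, -0.065, 0.001, 0.0]
ft_force: [-0.4, 1.3, 6.7]
gripper_width: 0.023
grasp_force: 31.2
```

Emit:
servo_tool(
  xyz=[
    [0, 0, -0.6],
    [0, 0, -1],
    [0, 0, -1],
    [0, 0, -1],
    [0, 0, -1],
    [0, 0, -1],
    [0, 0, -1],
    [0, 0, 0],
  ],
  rotation=[
    [0, 0, 0],
    [0, 0, 0],
    [0, 0, 0],
    [0, 0, 0],
    [0, 0, -0.69],
    [0, 0, -0.69],
    [0, 0, -0.69],
    [0, 0, 0],
  ],
  jaw=[0, 0, 0, 0, 0, 0, 0, 0],
)

```text
time_s: 17.0
eef_pos: [0.5057, -0.208, 0.2454]
tcp_rot: [0.998, 0.06, 0.003, 0.002]
ft_force: [1.6, -1.5, 0.7]
gripper_width: 0.0233
grasp_force: 30.6
```

Run:
```python
from h import *
o=manip.get_obs(); print(o["eef_pos"])
go(.6380,-.0450,.074,7.0)
```

```text
[ 0.50567674 -0.20801861  0.24539803]
t17.0 shift-first [ 5.99 -5.87  6.87] turn [ 0.04 -0.05 -0.02] shift-after-turn [ 6.05 -5.83  6.86]
```

Emit:
servo_tool(
  xyz=[
    [0.87, -0.82, 0],
    [0.87, -0.82, 0],
    [0.87, -0.82, 0],
    [0.87, -0.82, 0],
    [0.87, -0.82, 0],
    [0.87, -0.82, 0],
    [0.87, -0.82, 0],
    [0, 0, 0.8],
  ],
  rotation=[
    [0, 0, 0],
    [0, 0, 0],
    [0, 0, 0],
    [0, 0, 0],
    [0, 0, 0],
    [0, 0, 0],
    [0, 0, 0],
    [0, 0, 0],
  ],
  jaw=[0, 0, 0, 0, 0, 0, 0, 0],
)

```text
time_s: 17.8
eef_pos: [0.6411, -0.0437, 0.2224]
tcp_rot: [0.998, 0.06, 0.003, -0.0]
ft_force: [0.5, -0.7, 0.0]
gripper_width: 0.023
grasp_force: 30.6
```

Emit:
servo_tool(
  xyz=[
    [0, 0, 1],
    [0, 0, 1],
    [0, 0, 1],
    [0, 0, 0],
    [0, 0, 0],
  ],
  rotation=[
    [0, 0, 0],
    [0, 0, 0],
    [0, 0, 0],
    [0, 0, 0],
    [0, 0, 0],
  ],
  jaw=[0, 0, 0, 0, 0],
)

```text
time_s: 18.3
eef_pos: [0.6376, -0.0465, 0.1445]
tcp_rot: [0.998, 0.058, -0.001, -0.0]
ft_force: [-0.1, 0.0, -0.6]
gripper_width: 0.0231
grasp_force: 30.6
```

Emit:
servo_tool(
  xyz=[
    [0, -0.06, 0],
    [0, 0, 1],
    [0, 0, 1],
    [0, 0, 0.6],
    [0, 0, 0.2],
    [0, 0, 0],
    [0, 0, 0],
  ],
  rotation=[
    [0, 0, 0],
    [0, 0, 0],
    [0, 0, 0],
    [0, 0, 0],
    [0, 0, 0],
    [0, 0, 0],
    [0, 0, 0],
  ],
  jaw=[0, 0, 0, 0, 0, 0, 0],
)

```text
time_s: 19.0
eef_pos: [0.6389, -0.0452, 0.0761]
tcp_rot: [0.998, 0.059, 0.001, 0.0]
ft_force: [-0.3, -0.1, -0.3]
gripper_width: 0.0232
grasp_force: 34.9
```

Emit:
servo_tool(
  xyz=[
    [0, 0, 0.08],
    [0, 0, 0],
    [0, 0, 0],
    [0, 0, 0],
    [0, 0, 0],
    [0, 0, 0],
  ],
  rotation=[
    [0, 0, 0],
    [0, 0, 0],
    [0, 0, 0],
    [0, 0, 0],
    [0, 0, 0],
    [0, 0, 0],
  ],
  jaw=[0, 0, 0, 0.55, 0.55, 0.55],
)

```text
time_s: 19.6
eef_pos: [0.6381, -0.0451, 0.0729]
tcp_rot: [0.998, 0.059, 0.0, 0.0]
ft_force: [0.2, 0.5, 0.4]
gripper_width: 0.047
grasp_force: 0.0
```

Emit:
servo_tool(
  xyz=[
    [0, 0, -0.5],
    [0, 0, -1],
    [0, 0, -1],
    [0, 0, -1],
    [0, 0, -1],
    [0, 0, -1],
    [0, 0, -1],
    [0, 0, 0],
  ],
  rotation=[
    [0, 0, 0],
    [0, 0, 0],
    [0, 0, 0],
    [0, 0, 0],
    [0, 0, 0.7],
    [0, 0, 0.7],
    [0, 0, 0.7],
    [0, 0, 0],
  ],
  jaw=[0.55, 0.55, 0.55, 0.55, 0.55, 0.55, 0.55, 0.55],
)

```text
time_s: 20.4
eef_pos: [0.6404, -0.0455, 0.2417]
tcp_rot: [0.998, -0.068, 0.004, 0.0]
ft_force: [0.7, 0.1, 0.7]
gripper_width: 0.0469
grasp_force: 0.0
```

Run:
```python
from h import *
o=manip.get_obs(); print(o["eef_pos"])
go(.5875,-.218,.077,-7.3)
```

```text
[ 0.64035966 -0.0454611   0.24168992]
t20.4 shift-first [-1.21  7.12  6.58] turn [ 0.   -0.07 -0.08] shift-after-turn [-1.22  7.11  6.59]
```

Emit:
servo_tool(
  xyz=[
    [-0.14, 0.89, 0],
    [-0.14, 0.89, 0],
    [-0.14, 0.89, 0],
    [-0.14, 0.89, 0],
    [-0.14, 0.89, 0],
    [-0.14, 0.89, 0],
    [-0.14, 0.89, 0],
    [-0.14, 0.89, 0],
  ],
  rotation=[
    [0, 0, 0],
    [0, 0, 0],
    [0, 0, 0],
    [0, 0, 0],
    [0, 0, 0],
    [0, 0, 0],
    [0, 0, 0],
    [0, 0, 0],
  ],
  jaw=[0.55, 0.55, 0.55, 0.55, 0.55, 0.55, 0.55, 0.55],
)

```text
time_s: 21.2
eef_pos: [0.5859, -0.2185, 0.2352]
tcp_rot: [0.998, -0.066, -0.0, -0.0]
ft_force: [0.7, 0.4, -0.2]
gripper_width: 0.0471
grasp_force: 0.0
```

Emit:
servo_tool(
  xyz=[
    [0, 0, 1],
    [0, 0, 1],
    [0, 0, 1],
    [0, 0, 1],
    [0, 0, 1],
    [0, 0, 1],
    [0, 0, 0.45],
    [0, 0, 0],
  ],
  rotation=[
    [0, 0, 0],
    [0, 0, 0],
    [0, 0, 0],
    [0, 0, 0],
    [0, 0, 0],
    [0, 0, 0],
    [0, 0, 0],
    [0, 0, 0],
  ],
  jaw=[0.55, 0.55, 0.55, 0.55, 0.55, 0.55, 0.55, 0.55],
)

```text
time_s: 22.0
eef_pos: [0.5849, -0.217, 0.0718]
tcp_rot: [0.998, -0.067, -0.002, -0.001]
ft_force: [-0.3, -0.0, 0.2]
gripper_width: 0.0472
grasp_force: 0.0
```

Emit:
servo_tool(
  xyz=[
    [0, 0, 0],
    [0, 0, 0],
    [0, 0, 0],
    [0, 0, 0],
    [0, 0, 0],
  ],
  rotation=[
    [0, 0, 0],
    [0, 0, 0],
    [0, 0, 0],
    [0, 0, 0],
    [0, 0, 0],
  ],
  jaw=[0.55, 0, 0, 0, 0],
)

```text
time_s: 22.5
eef_pos: [0.5877, -0.2182, 0.0759]
tcp_rot: [0.998, -0.067, 0.001, 0.0]
ft_force: [-0.7, 0.6, 6.4]
gripper_width: 0.023
grasp_force: 31.2
```

Emit:
servo_tool(
  xyz=[
    [0, 0, -1],
    [0, 0, -1],
    [0, 0, -1],
    [0, 0, -1],
    [0, 0, -1],
    [0, 0, 0],
  ],
  rotation=[
    [0, 0, 0],
    [0, 0, 0],
    [0, 0, 0],
    [0, 0, 0],
    [0, 0, 0],
    [0, 0, 0],
  ],
  jaw=[0, 0, 0, 0, 0, 0],
)

```text
time_s: 23.1
eef_pos: [0.5887, -0.2188, 0.2043]
tcp_rot: [0.998, -0.067, 0.004, 0.001]
ft_force: [-0.1, 0.1, 0.3]
gripper_width: 0.0232
grasp_force: 30.5
```

Run:
```python
from h import *
o=manip.get_obs(); print(o["eef_pos"])
go(.52,-.367,.075,-7.3)
```

```text
[ 0.58870192 -0.21881466  0.20430068]
t23.1 shift-first [-1.97  6.23  5.17] turn [ 0.02 -0.06 -0.06] shift-after-turn [-1.97  6.23  5.17]
```

Emit:
servo_tool(
  xyz=[
    [-0.28, 0.89, 0],
    [-0.28, 0.89, 0],
    [-0.28, 0.89, 0],
    [-0.28, 0.89, 0],
    [-0.28, 0.89, 0],
    [-0.28, 0.89, 0],
    [-0.28, 0.89, 0],
    [0, 0, 1],
  ],
  rotation=[
    [0, 0, 0],
    [0, 0, 0],
    [0, 0, 0],
    [0, 0, 0],
    [0, 0, 0],
    [0, 0, 0],
    [0, 0, 0],
    [0, 0, 0],
  ],
  jaw=[0, 0, 0, 0, 0, 0, 0, 0],
)

```text
time_s: 23.9
eef_pos: [0.5173, -0.3697, 0.1772]
tcp_rot: [0.998, -0.068, 0.002, 0.002]
ft_force: [0.8, 0.4, 1.9]
gripper_width: 0.0231
grasp_force: 30.6
```

Emit:
servo_tool(
  xyz=[
    [0, 0, 1],
    [0, 0, 1],
    [0, 0, 1],
    [0, 0, 0.8],
    [0, 0, 0.2],
    [0, 0, 0],
    [0, 0, 0],
  ],
  rotation=[
    [0, 0, 0],
    [0, 0, 0],
    [0, 0, 0],
    [0, 0, 0],
    [0, 0, 0],
    [0, 0, 0],
    [0, 0, 0],
  ],
  jaw=[0, 0, 0, 0, 0, 0, 0],
)

```text
time_s: 24.6
eef_pos: [0.5176, -0.366, 0.075]
tcp_rot: [0.998, -0.067, 0.001, 0.0]
ft_force: [0.5, 0.3, 0.5]
gripper_width: 0.023
grasp_force: 30.6
```

Emit:
servo_tool(
  xyz=[
    [0, 0, 0.1],
    [0, 0, 0],
    [0, 0, 0],
    [0, 0, 0],
    [0, 0, 0],
    [0, 0, -1],
    [0, 0, -1],
    [0, 0, -1],
  ],
  rotation=[
    [0, 0, 0],
    [0, 0, 0],
    [0, 0, 0],
    [0, 0, 0],
    [0, 0, 0],
    [0, 0, 0],
    [0, 0, 0],
    [0, 0, 0],
  ],
  jaw=[0, 0, 0.6, 0.6, 0.6, 0.6, 0.6, 0.6],
)

```text
time_s: 25.4
eef_pos: [0.5169, -0.3654, 0.1472]
tcp_rot: [0.998, -0.067, -0.0, -0.0]
ft_force: [0.0, -1.2, 0.4]
gripper_width: 0.0515
grasp_force: 0.0
```

Emit:
servo_tool(
  xyz=[
    [0, 0, -1],
    [0, 0, -1],
    [0, 0, -1],
    [0, 0, -1],
    [0, 0, 0],
  ],
  rotation=[
    [0, 0, 0],
    [0, 0, 0],
    [0, 0, 0],
    [0, 0, 0],
    [0, 0, 0],
  ],
  jaw=[1, 1, 1, 1, 1],
)

```text
time_s: 25.9
eef_pos: [0.5187, -0.3669, 0.2518]
tcp_rot: [0.998, -0.067, 0.003, 0.002]
ft_force: [0.2, -0.6, 0.7]
gripper_width: 0.0854
grasp_force: 0.0
```

Run:
```python
from h import *
t=manip.snapshot("top"); s=manip.snapshot("side")
for nm,lo,hi,roi,z in [("purple",(125,80,40),(160,255,255),(130,235,230,315),.08),("orange",(5,150,60),(18,255,255),(130,185,215,265),.075),
 ("jar",(22,150,60),(35,255,255),(190,230,265,310),.08)]:
    for c,a,b in blobs(t,lo,hi,roi,100): print(nm,a,c.round(1),pix2w("top",c,z)[0].round(4),pix2w("top",b,z)[:,:2].round(3).tolist())
cv2.imwrite("pics/s2.png",cv2.resize(s[60:400,180:480],None,fx=1.75,fy=1.75)[:,:,::-1])
o=manip.get_obs(); print(o["eef_pos"])
go(.40,.27,.25,7.3)
```

```text
purple 152.5 [172.9 276.4] [0.4326 0.337  0.08  ] [[0.424, 0.359], [0.449, 0.355], [0.441, 0.315], [0.416, 0.319]]
orange 270.0 [177.3 225.7] [0.556  0.3288 0.075 ] [[0.576, 0.353], [0.582, 0.313], [0.536, 0.305], [0.53, 0.345]]
jar 348.5 [227.5 269.5] [0.4462 0.2048 0.08  ] [[0.472, 0.23], [0.471, 0.179], [0.42, 0.179], [0.421, 0.23]]
[ 0.51738972 -0.36581739  0.24720129]
t26.0 shift-first [ -8.06 -24.58  -0.14] turn [ 0.01 -0.01 -2.18] shift-after-turn [ -1.43 -25.82  -0.11]
```

View pics/s2.png

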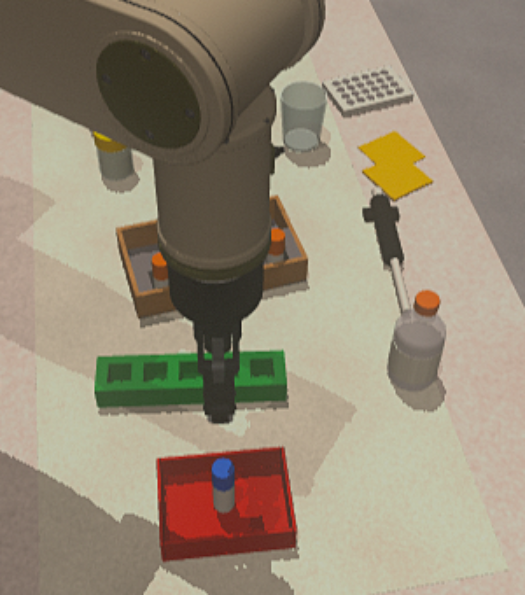

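The blue vial stands in the tub, the rack is empty and the orange vials stand in the carton pockets. The kit items have not moved.

Emit:
servo_tool(
  xyz=[
    [0, 0, 0],
    [0, 0, 0],
    [0, 0, 0],
    [-0.06, -1, 0],
    [-0.06, -1, 0],
    [-0.06, -1, 0],
    [-0.06, -1, 0],
    [-0.06, -1, 0],
  ],
  rotation=[
    [0, 0, -0.72],
    [0, 0, -0.72],
    [0, 0, -0.72],
    [0, 0, 0],
    [0, 0, 0],
    [0, 0, 0],
    [0, 0, 0],
    [0, 0, 0],
  ],
  jaw=[1, 1, 1, 1, 1, 1, 1, 1],
)

```text
time_s: 26.8
eef_pos: [0.493, -0.2411, 0.2445]
tcp_rot: [0.998, 0.062, -0.001, -0.001]
ft_force: [-0.5, 0.8, 0.0]
gripper_width: 0.0852
grasp_force: 0.0
```

Emit:
servo_tool(
  xyz=[
    [-0.06, -1, 0],
    [-0.06, -1, 0],
    [-0.06, -1, 0],
    [-0.06, -1, 0],
    [-0.06, -1, 0],
    [-0.06, -1, 0],
    [-0.06, -1, 0],
    [-0.06, -1, 0],
  ],
  rotation=[
    [0, 0, 0],
    [0, 0, 0],
    [0, 0, 0],
    [0, 0, 0],
    [0, 0, 0],
    [0, 0, 0],
    [0, 0, 0],
    [0, 0, 0],
  ],
  jaw=[1, 1, 1, 1, 1, 1, 1, 1],
)

```text
time_s: 27.6
eef_pos: [0.4561, -0.0444, 0.2447]
tcp_rot: [0.998, 0.062, -0.001, -0.0]
ft_force: [0.6, 1.2, 0.2]
gripper_width: 0.0853
grasp_force: 0.0
```

Emit:
servo_tool(
  xyz=[
    [-0.06, -1, 0],
    [-0.06, -1, 0],
    [-0.06, -1, 0],
    [-0.06, -1, 0],
    [-0.06, -1, 0],
    [-0.06, -1, 0],
    [-0.06, -1, 0],
    [-0.06, -1, 0],
  ],
  rotation=[
    [0, 0, 0],
    [0, 0, 0],
    [0, 0, 0],
    [0, 0, 0],
    [0, 0, 0],
    [0, 0, 0],
    [0, 0, 0],
    [0, 0, 0],
  ],
  jaw=[1, 1, 1, 1, 1, 1, 1, 1],
)

```text
time_s: 28.4
eef_pos: [0.4193, 0.1522, 0.2448]
tcp_rot: [0.998, 0.062, -0.001, 0.0]
ft_force: [-0.2, -0.6, -0.2]
gripper_width: 0.0852
grasp_force: 0.0
```

Emit:
servo_tool(
  xyz=[
    [-0.06, -1, 0],
    [-0.06, -1, 0],
    [-0.06, -1, 0],
    [0, 0, 0],
    [0, 0, 0],
  ],
  rotation=[
    [0, 0, 0],
    [0, 0, 0],
    [0, 0, 0],
    [0, 0, 0],
    [0, 0, 0],
  ],
  jaw=[1, 1, 1, 1, 1],
)

```text
time_s: 28.9
eef_pos: [0.4058, 0.2251, 0.2451]
tcp_rot: [0.998, 0.063, -0.001, 0.001]
ft_force: [0.5, -0.1, -0.3]
gripper_width: 0.0858
grasp_force: 0.0
```

Run:
```python
from h import *
cp=manip.camera_params("wrist"); im=manip.snapshot("wrist"); np.save("w3",cp,allow_pickle=True)
print(manip.get_obs()["eef_pos"])
cv2.imwrite("pics/w3.png",im[:,:,::-1])
```

```text
[0.40613267 0.22467231 0.24540164]
```

View pics/w3.png

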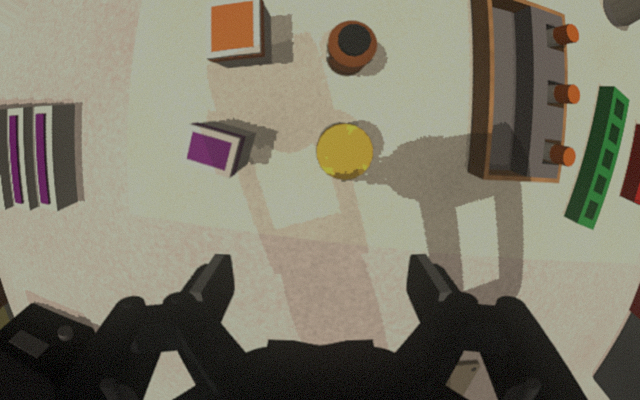

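The wrist view shows the jar lid at (345,151), the purple top at (209,148), the orange top at (234,27), and the bottle cap at (354,41). The three vials stand in their pockets.

```bash
cat >> h.py <<'E'
HS=dict(purple=((125,80,40),(160,255,255),.08),orange=((5,150,60),(18,255,255),.075),jar=((22,150,60),(35,255,255),.08),bottle=((0,0,0),(179,255,45),.095))
def wfind(nm,im,cp,roi,amin=100):
    lo,hi,z=HS[nm]
    for c,a,b in blobs(im,lo,hi,roi,amin):
        B=pix2w("wrist",b,z,cp)[:,:2]; e=[B[1]-B[0],B[2]-B[1]]
        print(nm,a,"pix",c.round(0),"ctr",pix2w("wrist",c,z,cp)[0].round(4),"mean",B.mean(0).round(4),"edge yaw/len",[(round(np.degrees(np.arctan2(v[1],v[0])),1),round(np.linalg.norm(v),4)) for v in e])
E
python3 - <<'E'
from h import *
im=cv2.imread("pics/w3.png")[:,:,::-1].copy(); cp=np.load("w3.npy",allow_pickle=True).item()
wfind("jar",im,cp,(300,110,390,190)); wfind("purple",im,cp,(150,100,260,190)); wfind("orange",im,cp,(200,0,275,70)); wfind("bottle",im,cp,(325,15,385,70))
go(.446,.2045,.068,7.0)
E
```

```text
jar 2195.0 pix [344. 150.] ctr [0.4472 0.207  0.08  ] mean [0.4471 0.2068] edge yaw/len [(np.float64(-82.0), np.float64(0.0507)), (np.float64(-171.1), np.float64(0.0503))]
purple 985.5 pix [208. 150.] ctr [0.4332 0.3368 0.08  ] mean [0.4331 0.3374] edge yaw/len [(np.float64(-15.7), np.float64(0.0272)), (np.float64(-101.6), np.float64(0.0415))]
orange 1702.5 pix [232.  26.] ctr [0.5562 0.3279 0.075 ] mean [0.557  0.3286] edge yaw/len [(np.float64(-90.1), np.float64(0.0409)), (np.float64(-171.7), np.float64(0.0498))]
t28.9 shift-first [1.49 0.99 7.09] turn [0.01 0.01 0.03] shift-after-turn [1.48 1.   7.1 ]
```

Emit:
servo_tool(
  xyz=[
    [0.76, 0.47, 0],
    [0.76, 0.47, 0],
    [0, 0, 1],
    [0, 0, 1],
    [0, 0, 1],
    [0, 0, 1],
    [0, 0, 1],
    [0, 0, 1],
  ],
  rotation=[
    [0, 0, 0],
    [0, 0, 0],
    [0, 0, 0],
    [0, 0, 0],
    [0, 0, 0],
    [0, 0, 0],
    [0, 0, 0],
    [0, 0, 0],
  ],
  jaw=[1, 1, 1, 1, 1, 1, 1, 1],
  newtons=50,
)

```text
time_s: 29.75
eef_pos: [0.4472, 0.2053, 0.0952]
tcp_rot: [0.998, 0.062, -0.0, 0.0]
ft_force: [0.4, -0.3, 0.6]
gripper_width: 0.0856
grasp_force: 0.0
```

Emit:
servo_tool(
  xyz=[
    [0, 0, 0.9],
    [0, 0, 0.1],
    [0, 0, 0],
    [0, 0, 0],
  ],
  rotation=[
    [0, 0, 0],
    [0, 0, 0],
    [0, 0, 0],
    [0, 0, 0],
  ],
  jaw=[1, 1, 1, 1],
)

```text
time_s: 30.15
eef_pos: [0.4482, 0.2065, 0.0729]
tcp_rot: [0.998, 0.062, 0.001, -0.0]
ft_force: [0.4, -0.4, 0.9]
gripper_width: 0.0853
grasp_force: 0.0
```

Emit:
servo_tool(
  xyz=[
    [0, 0, 0],
    [0, 0, 0],
    [0, 0, 0],
    [0, 0, 0],
  ],
  rotation=[
    [0, 0, 0],
    [0, 0, 0],
    [0, 0, 0],
    [0, 0, 0],
  ],
  jaw=[0, 0, 0, 0],
)

```text
time_s: 30.55
eef_pos: [0.4481, 0.207, 0.0729]
tcp_rot: [0.998, 0.063, 0.001, -0.0]
ft_force: [-0.5, 0.3, 5.8]
gripper_width: 0.0526
grasp_force: 52.1
```

Emit:
servo_tool(
  xyz=[
    [0, 0, -0.5],
    [0, 0, -1],
    [0, 0, -1],
    [0, 0, -1],
    [0, 0, -1],
    [0, 0, 0],
  ],
  rotation=[
    [0, 0, 0],
    [0, 0, 0],
    [0, 0, 0],
    [0, 0, 0],
    [0, 0, 0],
    [0, 0, 0],
  ],
  jaw=[0, 0, 0, 0, 0, 0],
)

```text
time_s: 31.15
eef_pos: [0.4494, 0.2075, 0.1889]
tcp_rot: [0.998, 0.063, 0.004, -0.001]
ft_force: [0.3, 0.7, -3.0]
gripper_width: 0.0527
grasp_force: 53.3
```

Run:
```python
from h import *
o=manip.get_obs(); print(o["eef_pos"])
go(.5212,.0112,.079,7.0)
```

```text
[0.44941538 0.20751608 0.18892449]
t31.1 shift-first [1.84 8.16 4.4 ] turn [-0.01 -0.06  0.02] shift-after-turn [1.89 8.14 4.4 ]
```

Emit:
servo_tool(
  xyz=[
    [0.24, 1, 0],
    [0.24, 1, 0],
    [0.24, 1, 0],
    [0.24, 1, 0],
    [0.24, 1, 0],
    [0.24, 1, 0],
    [0.24, 1, 0],
    [0.24, 1, 0],
  ],
  rotation=[
    [0, 0, 0],
    [0, 0, 0],
    [0, 0, 0],
    [0, 0, 0],
    [0, 0, 0],
    [0, 0, 0],
    [0, 0, 0],
    [0, 0, 0],
  ],
  jaw=[0, 0, 0, 0, 0, 0, 0, 0],
)

```text
time_s: 31.95
eef_pos: [0.5193, 0.0133, 0.1829]
tcp_rot: [0.998, 0.062, -0.001, -0.0]
ft_force: [0.1, -0.5, -2.5]
gripper_width: 0.0528
grasp_force: 53.4
```

Emit:
servo_tool(
  xyz=[
    [0, 0.14, 0],
    [0, 0, 1],
    [0, 0, 0.6],
    [0, 0, 0],
    [0, 0, 0],
  ],
  rotation=[
    [0, 0, 0],
    [0, 0, 0],
    [0, 0, 0],
    [0, 0, 0],
    [0, 0, 0],
  ],
  jaw=[0, 0, 0, 0, 0],
)

```text
time_s: 32.45
eef_pos: [0.5194, 0.0113, 0.1434]
tcp_rot: [0.998, 0.063, -0.001, -0.0]
ft_force: [0.0, 1.2, -2.0]
gripper_width: 0.0527
grasp_force: 53.6
```

Run:
```python
from h import *
o=manip.get_obs(); print(o["eef_pos"])
go(.5212,.0112,.079,7.0)
cp=manip.camera_params("wrist"); np.save("w4",cp,allow_pickle=True)
cv2.imwrite("pics/w4.png",manip.snapshot("wrist")[:,:,::-1])
```

```text
[0.51942299 0.01129487 0.14343522]
t32.5 shift-first [0.07 0.01 2.58] turn [-0.    0.02  0.03] shift-after-turn [0.07 0.01 2.58]
```

View pics/w4.png

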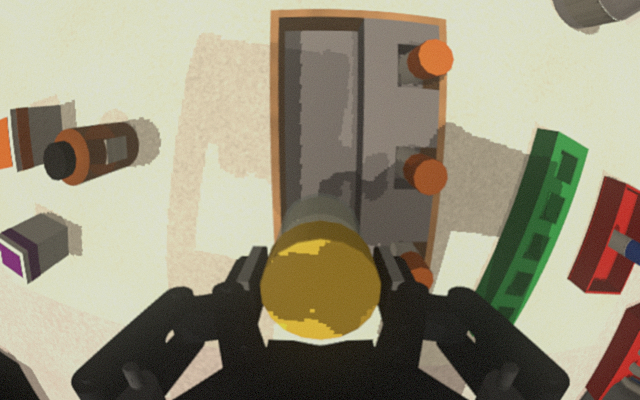

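The jar hangs upright over the compartment. The carton's far rim corners are at (271,11) and (447,19), and the inner edge between the compartment and the foam runs through (364,20) and (356,200).

Run:
```python
from h import *
cp=np.load("w4.npy",allow_pickle=True).item()
P=pix2w("wrist",[[271,11],[447,19],[364,20],[357,190],[278,120],[271,120],[359,120]],.045,cp)[:,:2]
a=np.radians(7.0); M=np.array([[np.cos(a),-np.sin(a)],[np.sin(a),np.cos(a)]])
print(((P-[.5585,-.0124])@M*1000).round(1).tolist())
```

```text
[[113.7, 63.1], [114.6, -65.5], [106.5, -2.5], [-17.9, 1.0], [33.0, 57.9], [33.1, 62.9], [33.1, 0.9]]
```

Emit:
servo_tool(
  xyz=[
    [0.06, 0, 0],
    [0, 0, 0.8],
    [0, 0, 0.8],
    [0, 0, 0.5],
    [0, 0, 0.2],
    [0, 0, 0],
    [0, 0, 0],
  ],
  rotation=[
    [0, 0, 0],
    [0, 0, 0],
    [0, 0, 0],
    [0, 0, 0],
    [0, 0, 0],
    [0, 0, 0],
    [0, 0, 0],
  ],
  jaw=[0, 0, 0, 0, 0, 0, 0],
)

```text
time_s: 33.2
eef_pos: [0.5224, 0.0109, 0.0875]
tcp_rot: [0.998, 0.063, 0.001, 0.0]
ft_force: [-0.9, -0.2, -1.6]
gripper_width: 0.0528
grasp_force: 53.6
```

Emit:
servo_tool(
  xyz=[
    [-0.04, 0, 0.2],
    [0, 0, 0.14],
    [0, 0, 0],
    [0, 0, 0],
  ],
  rotation=[
    [0, 0, 0],
    [0, 0, 0],
    [0, 0, 0],
    [0, 0, 0],
  ],
  jaw=[0, 0, 0, 0],
)

```text
time_s: 33.6
eef_pos: [0.5206, 0.0108, 0.0781]
tcp_rot: [0.998, 0.062, -0.0, -0.0]
ft_force: [1.1, -0.3, -2.1]
gripper_width: 0.0528
grasp_force: 53.6
```

Emit:
servo_tool(
  xyz=[
    [0, 0, 0.06],
    [0, 0, 0],
    [0, 0, 0],
  ],
  rotation=[
    [0, 0, 0],
    [0, 0, 0],
    [0, 0, 0],
  ],
  jaw=[0, 0, 0],
)

```text
time_s: 33.9
eef_pos: [0.5211, 0.0109, 0.078]
tcp_rot: [0.998, 0.063, 0.0, 0.0]
ft_force: [-5.7, 1.0, 10.9]
gripper_width: 0.0528
grasp_force: 54.9
```

Emit:
servo_tool(
  xyz=[
    [0, 0, 0],
    [0, 0, 0],
    [0, 0, 0],
    [0, 0, -0.6],
    [0, 0, -1],
    [0, 0, -1],
    [0, 0, -1],
    [0, 0, -1],
  ],
  rotation=[
    [0, 0, 0],
    [0, 0, 0],
    [0, 0, 0],
    [0, 0, 0],
    [0, 0, 0],
    [0, 0, 0],
    [0, 0, 0],
    [0, 0, 0],
  ],
  jaw=[0.8, 0.8, 0.8, 0.8, 0.8, 0.8, 0.8, 0.8],
)

```text
time_s: 34.7
eef_pos: [0.5208, 0.0108, 0.1938]
tcp_rot: [0.998, 0.062, 0.001, 0.0]
ft_force: [-0.9, -0.2, -0.1]
gripper_width: 0.068
grasp_force: 0.0
```

Emit:
servo_tool(
  xyz=[
    [0, 0, -1],
    [0, 0, -1],
    [0, 0, 0],
  ],
  rotation=[
    [0, 0, 0],
    [0, 0, 0],
    [0, 0, 0],
  ],
  jaw=[0.8, 0.8, 0.8],
)

```text
time_s: 35.0
eef_pos: [0.5229, 0.0106, 0.2473]
tcp_rot: [0.998, 0.062, 0.004, 0.001]
ft_force: [1.3, -0.6, 0.7]
gripper_width: 0.0683
grasp_force: 0.0
```

Run:
```python
from h import *
o=manip.get_obs(); print(o["eef_pos"])
go(.4335,.3372,.07,-13)
go(.40,.25,.25,7)
```

```text
[0.52286503 0.01064283 0.24732164]
t35.0 shift-first [ -1.97 -13.42   7.06] turn [ 0.   -0.07  2.93] shift-after-turn [ -6.42 -11.92   7.09]
t35.0 shift-first [ -3.68 -10.11  -0.15] turn [ 0.01 -0.07  0.02] shift-after-turn [ -3.71 -10.1   -0.11]
```

Emit:
servo_tool(
  xyz=[
    [0, 0, 0],
    [0, 0, 0],
    [0, 0, 0],
    [-0.48, -0.92, 0],
    [-0.48, -0.92, 0],
    [-0.48, -0.92, 0],
    [-0.48, -0.92, 0],
    [-0.48, -0.92, 0],
  ],
  rotation=[
    [0, 0, 0.93],
    [0, 0, 0.93],
    [0, 0, 0.93],
    [0, 0, 0],
    [0, 0, 0],
    [0, 0, 0],
    [0, 0, 0],
    [0, 0, 0],
  ],
  jaw=[1, 1, 1, 1, 1, 1, 1, 1],
)

```text
time_s: 35.8
eef_pos: [0.4854, 0.1367, 0.2417]
tcp_rot: [0.994, -0.105, -0.0, -0.0]
ft_force: [0.6, 0.5, -0.1]
gripper_width: 0.0857
grasp_force: 0.0
```

Emit:
servo_tool(
  xyz=[
    [-0.48, -0.92, 0],
    [-0.48, -0.92, 0],
    [-0.48, -0.92, 0],
    [-0.48, -0.92, 0],
    [-0.48, -0.92, 0],
    [-0.48, -0.92, 0],
    [-0.48, -0.92, 0],
    [-0.48, -0.92, 0],
  ],
  rotation=[
    [0, 0, 0],
    [0, 0, 0],
    [0, 0, 0],
    [0, 0, 0],
    [0, 0, 0],
    [0, 0, 0],
    [0, 0, 0],
    [0, 0, 0],
  ],
  jaw=[1, 1, 1, 1, 1, 1, 1, 1],
)

```text
time_s: 36.6
eef_pos: [0.4298, 0.3366, 0.2417]
tcp_rot: [0.995, -0.105, -0.0, 0.0]
ft_force: [0.4, 0.4, 0.3]
gripper_width: 0.0855
grasp_force: 0.0
```

Emit:
servo_tool(
  xyz=[
    [0, 0, 1],
    [0, 0, 1],
    [0, 0, 1],
    [0, 0, 0],
    [0, 0, 0],
  ],
  rotation=[
    [0, 0, 0],
    [0, 0, 0],
    [0, 0, 0],
    [0, 0, 0],
    [0, 0, 0],
  ],
  jaw=[1, 1, 1, 1, 1],
)

```text
time_s: 37.1
eef_pos: [0.4301, 0.3355, 0.1668]
tcp_rot: [0.995, -0.105, -0.0, 0.0]
ft_force: [0.1, 0.6, 0.7]
gripper_width: 0.085
grasp_force: 0.0
```

Run:
```python
from h import *
go(.4333,.3372,.07,-12)
```

```text
t37.1 shift-first [ 0.12 -0.09  3.87] turn [ 0.01  0.01 -0.  ] shift-after-turn [ 0.11 -0.09  3.87]
```

Emit:
servo_tool(
  xyz=[
    [0.12, -0.09, 0],
    [0, 0, 1],
    [0, 0, 1],
    [0, 0, 1],
    [0, 0, 0.8],
    [0, 0, 0],
    [0, 0, 0],
  ],
  rotation=[
    [0, 0, 0],
    [0, 0, 0],
    [0, 0, 0],
    [0, 0, 0],
    [0, 0, 0],
    [0, 0, 0],
    [0, 0, 0],
  ],
  jaw=[1, 1, 1, 1, 1, 1, 1],
)

```text
time_s: 37.8
eef_pos: [0.4346, 0.3378, 0.073]
tcp_rot: [0.994, -0.105, 0.001, -0.0]
ft_force: [-0.2, -0.1, -0.3]
gripper_width: 0.0856
grasp_force: 0.0
```

Emit:
servo_tool(
  xyz=[
    [0, 0, 0],
    [0, 0, 0],
    [0, 0, 0],
    [0, 0, 0],
    [0, 0, 0],
  ],
  rotation=[
    [0, 0, 0],
    [0, 0, 0],
    [0, 0, 0],
    [0, 0, 0],
    [0, 0, 0],
  ],
  jaw=[0, 0, 0, 0, 0],
)

```text
time_s: 38.3
eef_pos: [0.4348, 0.3379, 0.0735]
tcp_rot: [0.995, -0.105, 0.001, -0.001]
ft_force: [-1.1, -0.8, 6.2]
gripper_width: 0.0533
grasp_force: 51.9
```

Emit:
servo_tool(
  xyz=[
    [0, 0, -0.5],
    [0, 0, -1],
    [0, 0, -1],
    [0, 0, -1],
    [0, 0, -1],
    [0, 0, -0.5],
    [0, 0, 0],
    [0, 0, 0],
  ],
  rotation=[
    [0, 0, 0],
    [0, 0, 0],
    [0, 0, 0],
    [0, 0, 0],
    [0, 0, -0.9],
    [0, 0, -0.9],
    [0, 0, -0.9],
    [0, 0, 0],
  ],
  jaw=[0, 0, 0, 0, 0, 0, 0, 0],
)

```text
time_s: 39.1
eef_pos: [0.4342, 0.3376, 0.1983]
tcp_rot: [0.998, 0.058, 0.001, -0.001]
ft_force: [-0.4, 0.6, -1.7]
gripper_width: 0.0533
grasp_force: 53.1
```

Run:
```python
from h import *
a=np.radians(7); 
def row(x): return np.array([.5585,-.0124])+[np.cos(a)*x-np.sin(a)*.028,np.sin(a)*x+np.cos(a)*.028]
for x in (-.0854,.0188,.0754): print(row(x).round(4))
print(manip.get_obs()["eef_pos"])
go(*row(-.0854),.078,7.0)
im=manip.snapshot("wrist"); cp=manip.camera_params("wrist")
wfind("purple",im,dict(cp),(240,220,400,360))
cv2.imwrite("pics/w5.png",im[:,:,::-1])
```

```text
[0.4703 0.005 ]
[0.5737 0.0177]
[0.6299 0.0246]
[0.4341727  0.3375735  0.19829591]
t39.1 shift-first [-0.11 13.39  4.8 ] turn [-0.01 -0.02 -0.05] shift-after-turn [-0.19 13.38  4.81]
purple 4783.5 pix [320. 293.] ctr [0.3519 0.3281 0.08  ] mean [0.3494 0.3278] edge yaw/len [(np.float64(-83.6), np.float64(0.0859)), (np.float64(-169.4), np.float64(0.0582))]
purple 791.5 pix [332. 238.] ctr [0.4074 0.3238 0.08  ] mean [0.4071 0.3236] edge yaw/len [(np.float64(-82.8), np.float64(0.0793)), (np.float64(-168.8), np.float64(0.012))]
```

View pics/w5.png

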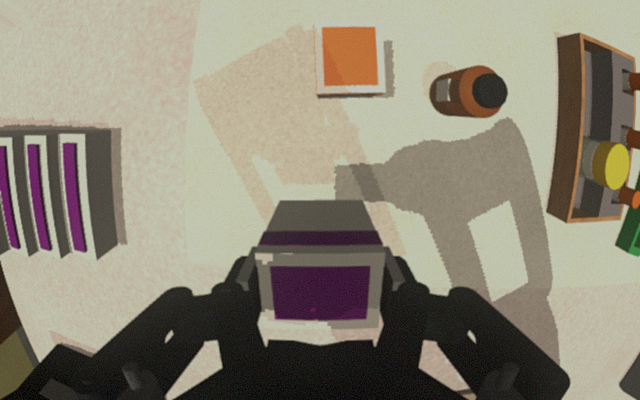

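The purple box is held square, its top centred at (320,293). The orange box, the bottle and the placed jar at (611,165) are also visible.

Run:
```python
from h import *
o=manip.get_obs(); p=o["eef_pos"]
P=pix2w("wrist",[[320,293],[257,247],[387,247],[263,338],[381,338]],p[2]+.0065)
print(R.from_quat(o["tcp_rot"]).inv().apply(P-p).round(4))
```

```text
[[-0.0015  0.0002 -0.0065]
 [ 0.0205 -0.0257 -0.0065]
 [ 0.0204  0.0278 -0.0065]
 [-0.0289 -0.0275 -0.0065]
 [-0.0291  0.0298 -0.0065]]
```

Emit:
servo_tool(
  xyz=[
    [-0.01, 0.95, 0],
    [-0.01, 0.95, 0],
    [-0.01, 0.95, 0],
    [-0.01, 0.95, 0],
    [-0.01, 0.95, 0],
    [-0.01, 0.95, 0],
    [-0.01, 0.95, 0],
    [-0.01, 0.95, 0],
  ],
  rotation=[
    [0, 0, -0.05],
    [0, 0, 0],
    [0, 0, 0],
    [0, 0, 0],
    [0, 0, 0],
    [0, 0, 0],
    [0, 0, 0],
    [0, 0, 0],
  ],
  jaw=[0, 0, 0, 0, 0, 0, 0, 0],
)

```text
time_s: 39.95
eef_pos: [0.454, 0.1474, 0.1963]
tcp_rot: [0.998, 0.058, -0.0, 0.0]
ft_force: [-0.3, -0.4, -2.2]
gripper_width: 0.0532
grasp_force: 53.3
```

Emit:
servo_tool(
  xyz=[
    [-0.01, 0.95, 0],
    [-0.01, 0.95, 0],
    [-0.01, 0.95, 0],
    [-0.01, 0.95, 0],
    [-0.01, 0.95, 0],
    [-0.01, 0.95, 0],
    [0, 0, 1],
    [0, 0, 0],
  ],
  rotation=[
    [0, 0, 0],
    [0, 0, 0],
    [0, 0, 0],
    [0, 0, 0],
    [0, 0, 0],
    [0, 0, 0],
    [0, 0, 0],
    [0, 0, 0],
  ],
  jaw=[0, 0, 0, 0, 0, 0, 0, 0],
)

```text
time_s: 40.75
eef_pos: [0.4677, 0.0064, 0.1684]
tcp_rot: [0.998, 0.058, -0.003, -0.0]
ft_force: [-1.3, 0.0, -2.4]
gripper_width: 0.053
grasp_force: 53.2
```

Emit:
servo_tool(
  xyz=[
    [0, 0, 0.5],
    [0, 0, 0],
    [0, 0, 0],
  ],
  rotation=[
    [0, 0, 0],
    [0, 0, 0],
    [0, 0, 0],
  ],
  jaw=[0, 0, 0],
)

```text
time_s: 41.05
eef_pos: [0.4699, 0.0073, 0.1591]
tcp_rot: [0.998, 0.06, -0.0, -0.0]
ft_force: [-0.3, 0.3, -1.2]
gripper_width: 0.0531
grasp_force: 53.3
```

Run:
```python
from h import *
go(.4708,.005,.079,7.0)
cp=manip.camera_params("wrist"); np.save("w6",cp,allow_pickle=True); o=manip.get_obs(); print(o["eef_pos"])
im=manip.snapshot("wrist"); cv2.imwrite("pics/w6.png",im[:,:,::-1]); wfind("jar",im,cp,(200,80,420,260))
```

```text
t41.0 shift-first [0.03 0.09 3.2 ] turn [-0.    0.   -0.01] shift-after-turn [0.02 0.09 3.2 ]
[0.46990996 0.0072641  0.15912364]
jar 5241.0 pix [324. 151.] ctr [0.5189 0.0104 0.08  ] mean [0.5187 0.0103] edge yaw/len [(np.float64(-83.0), np.float64(0.0525)), (np.float64(-171.7), np.float64(0.0545))]
```

View pics/w6.png

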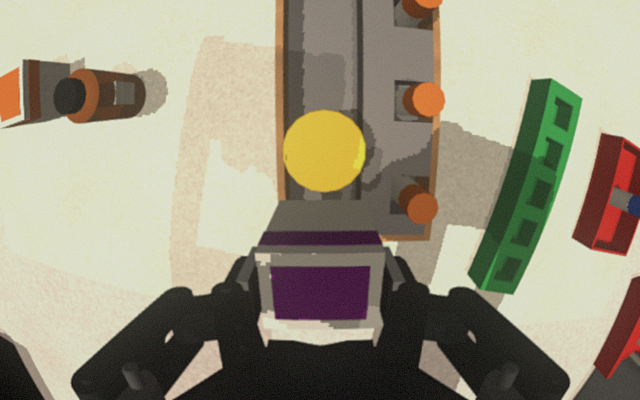

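The jar stands at row x −36 mm, centred at (324,151). The purple box hangs over its slot, clear of the jar.

Emit:
servo_tool(
  xyz=[
    [0, 0.09, 0],
    [0, 0, 0.7],
    [0, 0, 0.7],
    [0, 0, 0.7],
    [0, 0, 0.6],
    [0, 0, 0.2],
    [0, 0, 0],
    [0, 0, 0],
  ],
  rotation=[
    [0, 0, 0],
    [0, 0, 0],
    [0, 0, 0],
    [0, 0, 0],
    [0, 0, 0],
    [0, 0, 0],
    [0, 0, 0],
    [0, 0, 0],
  ],
  jaw=[0, 0, 0, 0, 0, 0, 0, 0],
)

```text
time_s: 41.9
eef_pos: [0.471, 0.0045, 0.0875]
tcp_rot: [0.998, 0.06, 0.001, 0.0]
ft_force: [-0.6, -0.5, -2.2]
gripper_width: 0.0533
grasp_force: 53.3
```

Emit:
servo_tool(
  xyz=[
    [-0.03, 0, 0.2],
    [0, 0, 0.14],
    [0, 0, 0.05],
    [0, 0, 0],
    [0, 0, 0],
  ],
  rotation=[
    [0, 0, 0],
    [0, 0, 0],
    [0, 0, 0],
    [0, 0, 0],
    [0, 0, 0],
  ],
  jaw=[0, 0, 0, 0, 0],
)

```text
time_s: 42.4
eef_pos: [0.4703, 0.0042, 0.0783]
tcp_rot: [0.998, 0.06, 0.001, 0.0]
ft_force: [-4.7, -0.2, 11.3]
gripper_width: 0.0532
grasp_force: 54.9
```

Contact with the floor. I release the box and go to view the bottle and the orange box.

Emit:
servo_tool(
  xyz=[
    [0, 0, 0],
    [0, 0, 0],
    [0, 0, 0],
    [0, 0, -0.6],
    [0, 0, -1],
    [0, 0, -1],
    [0, 0, -1],
    [0, 0, -1],
  ],
  rotation=[
    [0, 0, 0],
    [0, 0, 0],
    [0, 0, 0],
    [0, 0, 0],
    [0, 0, 0],
    [0, 0, 0],
    [0, 0, 0],
    [0, 0, 0],
  ],
  jaw=[0.8, 0.8, 0.8, 0.8, 0.8, 0.8, 0.8, 0.8],
)

```text
time_s: 43.2
eef_pos: [0.4694, 0.0045, 0.1926]
tcp_rot: [0.998, 0.06, -0.0, -0.0]
ft_force: [0.5, -0.5, 0.0]
gripper_width: 0.0684
grasp_force: 0.0
```

Emit:
servo_tool(
  xyz=[
    [0, 0, -1],
    [0, 0, -1],
    [0, -1, 0],
    [0, -1, 0],
    [0, -1, 0],
    [0, -1, 0],
    [0, -1, 0],
    [0, -1, 0],
  ],
  rotation=[
    [0, 0, 0],
    [0, 0, 0],
    [0, 0, 0],
    [0, 0, 0],
    [0, 0, 0],
    [0, 0, 0],
    [0, 0, 0],
    [0, 0, 0],
  ],
  jaw=[1, 1, 1, 1, 1, 1, 1, 1],
)

```text
time_s: 44.0
eef_pos: [0.4513, 0.1544, 0.2416]
tcp_rot: [0.998, 0.06, -0.0, -0.0]
ft_force: [-0.8, 0.3, 0.2]
gripper_width: 0.0855
grasp_force: 0.0
```

Emit:
servo_tool(
  xyz=[
    [0.3, -1, 0],
    [0.3, -1, 0],
    [0, 0, 0],
    [0, 0, 0],
  ],
  rotation=[
    [0, 0, 0],
    [0, 0, 0],
    [0, 0, 0],
    [0, 0, 0],
  ],
  jaw=[1, 1, 1, 1],
)

```text
time_s: 44.4
eef_pos: [0.4602, 0.205, 0.2414]
tcp_rot: [0.998, 0.061, -0.0, 0.0]
ft_force: [0.4, 0.3, 0.1]
gripper_width: 0.0855
grasp_force: 0.0
```

Run:
```python
from h import *
print(manip.get_obs()["eef_pos"])
cp=manip.camera_params("wrist"); im=manip.snapshot("wrist"); cv2.imwrite("pics/w7.png",im[:,:,::-1])
np.save("w7",cp,allow_pickle=True)
wfind("orange",im,cp,(100,0,400,200),600); wfind("bottle",im,cp,(250,20,480,220))
```

```text
[0.46021072 0.20498993 0.24138981]
orange 1689.0 pix [322.  96.] ctr [0.5494 0.2132 0.075 ] mean [0.5497 0.2132] edge yaw/len [(np.float64(-83.0), np.float64(0.0428)), (np.float64(-172.8), np.float64(0.043))]
orange 1743.5 pix [203.  79.] ctr [0.5567 0.3283 0.075 ] mean [0.5571 0.3291] edge yaw/len [(np.float64(-87.9), np.float64(0.041)), (np.float64(-171.3), np.float64(0.0487))]
```

View pics/w7.png

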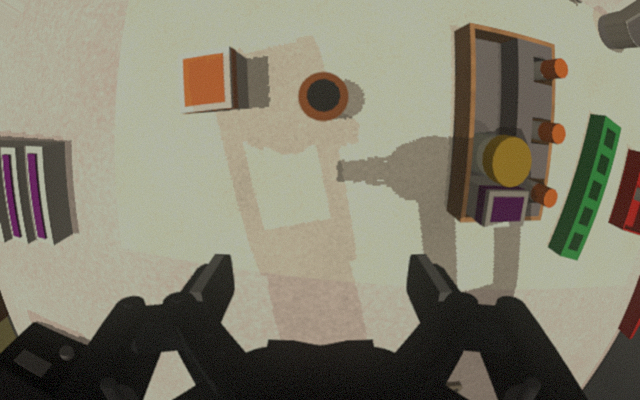

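The purple box and jar stand in the compartment. The bottle cap is at (323,96) and the orange box top at (205,80).

Run:
```python
from h import *
cp=np.load("w7.npy",allow_pickle=True).item()
print(pix2w("wrist",[323.5,95.5],.095,cp),pix2w("wrist",[322,96],.076,cp))
go(.548,.212,.068,7.0)
```

```text
[[0.54879833 0.21247868 0.095     ]] [[0.5492848 0.213681  0.076    ]]
t44.5 shift-first [3.52 0.12 6.94] turn [ 0.    0.01 -0.01] shift-after-turn [3.52 0.13 6.94]
```

Emit:
servo_tool(
  xyz=[
    [0.9, 0.02, 0],
    [0.9, 0.02, 0],
    [0.9, 0.02, 0],
    [0.9, 0.02, 0],
    [0, 0, 1],
    [0, 0, 1],
    [0, 0, 1],
    [0, 0, 0],
  ],
  rotation=[
    [0, 0, 0],
    [0, 0, 0],
    [0, 0, 0],
    [0, 0, 0],
    [0, 0, 0],
    [0, 0, 0],
    [0, 0, 0],
    [0, 0, 0],
  ],
  jaw=[1, 1, 1, 1, 1, 1, 1, 1],
)

```text
time_s: 45.25
eef_pos: [0.5475, 0.2116, 0.1623]
tcp_rot: [0.998, 0.059, -0.004, 0.001]
ft_force: [-0.7, -0.2, -0.6]
gripper_width: 0.0853
grasp_force: 0.0
```

Emit:
servo_tool(
  xyz=[
    [0, 0, 1],
    [0, 0, 1],
    [0, 0, 1],
    [0, 0, 0.7],
    [0, 0, 0],
    [0, 0, 0],
  ],
  rotation=[
    [0, 0, 0],
    [0, 0, 0],
    [0, 0, 0],
    [0, 0, 0],
    [0, 0, 0],
    [0, 0, 0],
  ],
  jaw=[1, 1, 1, 1, 1, 1],
)

```text
time_s: 45.85
eef_pos: [0.5507, 0.2133, 0.0757]
tcp_rot: [0.998, 0.06, 0.0, -0.0]
ft_force: [0.2, 0.7, 0.2]
gripper_width: 0.0855
grasp_force: 0.0
```

Emit:
servo_tool(
  xyz=[
    [0, 0, 0],
    [0, 0, 0],
    [0, 0, 0],
    [0, 0, 0],
    [0, 0, 0],
  ],
  rotation=[
    [0, 0, 0],
    [0, 0, 0],
    [0, 0, 0],
    [0, 0, 0],
    [0, 0, 0],
  ],
  jaw=[0, 0, 0, 0, 0],
)

```text
time_s: 46.35
eef_pos: [0.5511, 0.2138, 0.076]
tcp_rot: [0.998, 0.06, 0.001, -0.0]
ft_force: [-0.8, -0.7, 7.1]
gripper_width: 0.0444
grasp_force: 50.8
```

Emit:
servo_tool(
  xyz=[
    [0, 0, -0.5],
    [0, 0, -1],
    [0, 0, -1],
    [0, 0, -1],
    [0, 0, -1],
    [0, 0, -0.5],
    [0, 0, 0],
  ],
  rotation=[
    [0, 0, 0],
    [0, 0, 0],
    [0, 0, 0],
    [0, 0, 0],
    [0, 0, 0],
    [0, 0, 0],
    [0, 0, 0],
  ],
  jaw=[0, 0, 0, 0, 0, 0, 0],
)

```text
time_s: 47.05
eef_pos: [0.5513, 0.2141, 0.2021]
tcp_rot: [0.998, 0.06, 0.002, -0.001]
ft_force: [-0.3, -0.0, -1.1]
gripper_width: 0.0444
grasp_force: 51.4
```

Run:
```python
from h import *
print(manip.get_obs()["eef_pos"])
go(.5748,.0178,.082,7.0)
```

```text
[0.5513419  0.21405513 0.20211647]
t47.0 shift-first [-0.03  7.91  4.8 ] turn [-0.01 -0.04 -0.02] shift-after-turn [-0.03  7.91  4.8 ]
```

Emit:
servo_tool(
  xyz=[
    [0, 0.99, 0],
    [0, 0.99, 0],
    [0, 0.99, 0],
    [0, 0.99, 0],
    [0, 0.99, 0],
    [0, 0.99, 0],
    [0, 0.99, 0],
    [0, 0.99, 0],
  ],
  rotation=[
    [0, 0, 0],
    [0, 0, 0],
    [0, 0, 0],
    [0, 0, 0],
    [0, 0, 0],
    [0, 0, 0],
    [0, 0, 0],
    [0, 0, 0],
  ],
  jaw=[0, 0, 0, 0, 0, 0, 0, 0],
)

```text
time_s: 47.85
eef_pos: [0.5728, 0.0161, 0.1972]
tcp_rot: [0.998, 0.06, -0.001, -0.0]
ft_force: [-1.4, 0.3, -1.2]
gripper_width: 0.0445
grasp_force: 51.5
```

Emit:
servo_tool(
  xyz=[
    [0, 0, 1],
    [0, 0, 0.5],
    [0, 0, 0],
    [0, 0, 0],
  ],
  rotation=[
    [0, 0, 0],
    [0, 0, 0],
    [0, 0, 0],
    [0, 0, 0],
  ],
  jaw=[0, 0, 0, 0],
)

```text
time_s: 48.25
eef_pos: [0.5731, 0.0176, 0.1609]
tcp_rot: [0.998, 0.06, -0.001, -0.0]
ft_force: [-0.2, -0.4, -2.1]
gripper_width: 0.0445
grasp_force: 51.6
```

Run:
```python
from h import *
print(manip.get_obs()["eef_pos"])
go(.5748,.0178,.082,7.0)
cp=manip.camera_params("wrist"); im=manip.snapshot("wrist"); cv2.imwrite("pics/w8.png",im[:,:,::-1]); np.save("w8",cp,allow_pickle=True)
```

```text
[0.57307957 0.01762904 0.16091767]
t48.2 shift-first [0.08 0.   3.16] turn [-0.    0.02 -0.01] shift-after-turn [0.07 0.   3.16]
```

View pics/w8.png

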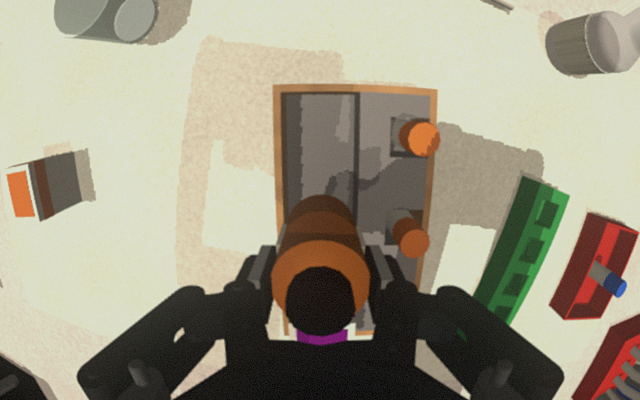

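The bottle is held upright over the compartment, cap at (321,300). The carton's far rim corners are at (274,86) and (437,91).

Run:
```python
from h import *
cp=np.load("w8.npy",allow_pickle=True).item(); o=manip.get_obs(); p=o["eef_pos"]
P=pix2w("wrist",[[274,86],[437,91]],.045,cp)[:,:2]
a=np.radians(7.0); M=np.array([[np.cos(a),-np.sin(a)],[np.sin(a),np.cos(a)]])
print(((P-[.5585,-.0124])@M*1000).round(1).tolist())
print(R.from_quat(o["tcp_rot"]).inv().apply(pix2w("wrist",[[321,299]],p[2]+.019,cp)-p).round(4))
```

```text
[[113.1, 62.4], [112.5, -64.2]]
[[ 0.0039  0.0004 -0.019 ]]
```

Run:
```python
from h import *
im=cv2.imread("pics/w8.png"); cp=np.load("w8.npy",allow_pickle=True).item(); o=manip.get_obs(); p=o["eef_pos"]; Rc=R.from_quat(o["tcp_rot"])
g=im.max(2)
for r in range(256,346,6):
    c=np.where(g[r,270:375]<40)[0]; print(r,(c.min()+270,c.max()+270,len(c)) if len(c) else None, end="; ")
# predicted projections of cap-top circle and shoulder circle for bottle offsets
t=np.linspace(0,2*np.pi,73)
for dx in (-.002,0,.002,.004):
    for rad,h in ((.0145,.019),(.023,0.0)):
        q=p+Rc.apply(np.c_[dx+rad*np.cos(t),rad*np.sin(t),-h+0*t]); u=w2pix("wrist",q)
        print(dx,rad,"rows",u[:,1].min().round(1),u[:,1].max().round(1),"cols",u[:,0].min().round(1),u[:,0].max().round(1),"row@maxw",u[u[:,0].argmax(),1].round(1))
```

```text
256 (np.int64(365), np.int64(372), 8); 262 (np.int64(367), np.int64(374), 8); 268 (np.int64(270), np.int64(374), 25); 274 (np.int64(299), np.int64(374), 47); 280 (np.int64(293), np.int64(374), 59); 286 (np.int64(270), np.int64(374), 65); 292 (np.int64(270), np.int64(374), 69); 298 (np.int64(270), np.int64(374), 73); 304 (np.int64(270), np.int64(374), 73); 310 (np.int64(286), np.int64(374), 73); 316 (np.int64(288), np.int64(374), 68); 322 (np.int64(293), np.int64(374), 57); 328 (np.int64(298), np.int64(341), 44); 334 (np.int64(313), np.int64(374), 17); 340 (np.int64(372), np.int64(374), 3); -0.002 0.0145 rows 280.2 337.3 cols 283.7 355.7 row@maxw 307.7
-0.002 0.023 rows 240.1 325.0 cols 269.4 370.0 row@maxw 281.7
0 0.0145 rows 275.7 333.9 cols 283.4 356.0 row@maxw 303.7
0 0.023 rows 235.7 321.9 cols 269.1 370.3 row@maxw 277.9
0.002 0.0145 rows 271.1 330.3 cols 283.1 356.3 row@maxw 299.6
0.002 0.023 rows 231.3 318.8 cols 268.8 370.6 row@maxw 274.1
0.004 0.0145 rows 266.4 326.7 cols 282.8 356.5 row@maxw 295.5
0.004 0.023 rows 226.9 315.5 cols 268.5 370.9 row@maxw 270.3
```

Emit:
servo_tool(
  xyz=[
    [0, 0, 0.7],
    [0, 0, 0.7],
    [0, 0, 0.7],
    [0, 0, 0.6],
    [0, 0, 0.2],
    [0, 0, 0],
    [0, 0, 0],
  ],
  rotation=[
    [0, 0, 0],
    [0, 0, 0],
    [0, 0, 0],
    [0, 0, 0],
    [0, 0, 0],
    [0, 0, 0],
    [0, 0, 0],
  ],
  jaw=[0, 0, 0, 0, 0, 0, 0],
)

```text
time_s: 49.0
eef_pos: [0.5745, 0.0171, 0.0903]
tcp_rot: [0.998, 0.06, 0.001, 0.0]
ft_force: [0.1, -0.5, -2.2]
gripper_width: 0.0443
grasp_force: 51.6
```

Emit:
servo_tool(
  xyz=[
    [-0.02, -0.02, 0.2],
    [0, 0, 0.15],
    [0, 0, 0.06],
    [0, 0, 0],
    [0, 0, 0],
  ],
  rotation=[
    [0, 0, 0],
    [0, 0, 0],
    [0, 0, 0],
    [0, 0, 0],
    [0, 0, 0],
  ],
  jaw=[0, 0, 0, 0, 0],
)

```text
time_s: 49.5
eef_pos: [0.5742, 0.0174, 0.081]
tcp_rot: [0.998, 0.06, 0.001, 0.0]
ft_force: [-3.2, -0.2, 10.1]
gripper_width: 0.0443
grasp_force: 52.7
```

Emit:
servo_tool(
  xyz=[
    [0, 0, 0],
    [0, 0, 0],
    [0, 0, 0],
    [0, 0, -0.6],
    [0, 0, -1],
    [0, 0, -1],
    [0, 0, -1],
    [0, 0, -1],
  ],
  rotation=[
    [0, 0, 0],
    [0, 0, 0],
    [0, 0, 0],
    [0, 0, 0],
    [0, 0, 0],
    [0, 0, 0],
    [0, 0, 0],
    [0, 0, 0],
  ],
  jaw=[0.75, 0.75, 0.75, 0.75, 0.75, 0.75, 0.75, 0.75],
)

```text
time_s: 50.3
eef_pos: [0.5734, 0.0175, 0.1963]
tcp_rot: [0.998, 0.06, 0.0, 0.0]
ft_force: [0.6, -0.4, -0.0]
gripper_width: 0.0641
grasp_force: 0.0
```

Emit:
servo_tool(
  xyz=[
    [0, 0, -1],
    [0, 0, -1],
    [-0.3, -1, 0],
    [-0.3, -1, 0],
    [-0.3, -1, 0],
    [-0.3, -1, 0],
    [-0.3, -1, 0],
    [-0.3, -1, 0],
  ],
  rotation=[
    [0, 0, 0],
    [0, 0, 0],
    [0, 0, 0],
    [0, 0, 0],
    [0, 0, 0],
    [0, 0, 0],
    [0, 0, 0],
    [0, 0, 0],
  ],
  jaw=[1, 1, 1, 1, 1, 1, 1, 1],
)

```text
time_s: 51.1
eef_pos: [0.5101, 0.1619, 0.2453]
tcp_rot: [0.998, 0.06, 0.001, -0.0]
ft_force: [0.6, 0.4, 0.3]
gripper_width: 0.0855
grasp_force: 0.0
```

Emit:
servo_tool(
  xyz=[
    [-0.3, -1, 0],
    [-0.3, -1, 0],
    [-0.3, -1, 0],
    [-0.3, -1, 0],
    [0, -1, 0],
    [0, -1, 0],
    [0, 0, 0],
    [0, 0, 0],
  ],
  rotation=[
    [0, 0, 0],
    [0, 0, 0],
    [0, 0, 0],
    [0, 0, 0],
    [0, 0, 0],
    [0, 0, 0],
    [0, 0, 0],
    [0, 0, 0],
  ],
  jaw=[1, 1, 1, 1, 1, 1, 1, 1],
)

```text
time_s: 51.9
eef_pos: [0.4627, 0.3065, 0.2448]
tcp_rot: [0.998, 0.061, 0.0, 0.0]
ft_force: [-0.2, -0.2, -0.0]
gripper_width: 0.0856
grasp_force: 0.0
```

Run:
```python
from h import *
print(manip.get_obs()["eef_pos"])
cp=manip.camera_params("wrist"); im=manip.snapshot("wrist"); cv2.imwrite("pics/w9.png",im[:,:,::-1])
wfind("orange",im,cp,(150,0,400,220),600)
wfind("jar",im,cp,(400,50,639,380)); wfind("bottle",im,cp,(480,40,639,250),60); wfind("purple",im,cp,(450,50,639,380))
go(.557,.3285,.068,7)
```

```text
[0.46273842 0.30646295 0.24477708]
orange 2080.0 pix [308.  90.] ctr [0.5565 0.3286 0.075 ] mean [0.5568 0.3287] edge yaw/len [(np.float64(-81.4), np.float64(0.0407)), (np.float64(-170.8), np.float64(0.0467))]
jar 1049.0 pix [567. 178.] ctr [0.5184 0.0131 0.08  ] mean [0.5184 0.0103] edge yaw/len [(np.float64(13.8), np.float64(0.0524)), (np.float64(-81.1), np.float64(0.0676))]
bottle 77.0 pix [541. 221.] ctr [0.4642 0.0544 0.095 ] mean [0.4641 0.0542] edge yaw/len [(np.float64(7.2), np.float64(0.0213)), (np.float64(-91.8), np.float64(0.0112))]
bottle 366.0 pix [582. 136.] ctr [0.5718 0.0181 0.095 ] mean [0.5719 0.0173] edge yaw/len [(np.float64(-75.9), np.float64(0.0363)), (np.float64(-164.6), np.float64(0.0274))]
purple 366.0 pix [564. 219.] ctr [ 0.4674 -0.0014  0.08  ] mean [ 0.4673 -0.0026] edge yaw/len [(np.float64(-83.6), np.float64(0.047)), (np.float64(-153.9), np.float64(0.0292))]
t52.0 shift-first [ 3.84 -0.44  7.07] turn [ 0.   -0.   -0.01] shift-after-turn [ 3.85 -0.44  7.06]
```

Emit:
servo_tool(
  xyz=[
    [0.97, -0.11, 0],
    [0.97, -0.11, 0],
    [0.97, -0.11, 0],
    [0.97, -0.11, 0],
    [0, 0, 1],
    [0, 0, 1],
    [0, 0, 1],
    [0, 0, 0],
  ],
  rotation=[
    [0, 0, 0],
    [0, 0, 0],
    [0, 0, 0],
    [0, 0, 0],
    [0, 0, 0],
    [0, 0, 0],
    [0, 0, 0],
    [0, 0, 0],
  ],
  jaw=[1, 1, 1, 1, 1, 1, 1, 1],
)

```text
time_s: 52.75
eef_pos: [0.5558, 0.3263, 0.1645]
tcp_rot: [0.998, 0.059, -0.004, 0.002]
ft_force: [-0.4, 0.2, -0.7]
gripper_width: 0.0851
grasp_force: 0.0
```

Emit:
servo_tool(
  xyz=[
    [0, 0, 1],
    [0, 0, 1],
    [0, 0, 1],
    [0, 0, 1],
    [0, 0, 0.15],
    [0, 0, 0],
    [0, 0, 0],
  ],
  rotation=[
    [0, 0, 0],
    [0, 0, 0],
    [0, 0, 0],
    [0, 0, 0],
    [0, 0, 0],
    [0, 0, 0],
    [0, 0, 0],
  ],
  jaw=[1, 1, 1, 1, 1, 1, 1],
)

```text
time_s: 53.45
eef_pos: [0.5592, 0.3292, 0.0678]
tcp_rot: [0.998, 0.06, 0.001, -0.001]
ft_force: [0.3, 1.2, 0.4]
gripper_width: 0.0853
grasp_force: 0.0
```

Emit:
servo_tool(
  xyz=[
    [0, 0, 0],
    [0, 0, 0],
    [0, 0, 0],
    [0, 0, 0],
    [0, 0, 0],
  ],
  rotation=[
    [0, 0, 0],
    [0, 0, 0],
    [0, 0, 0],
    [0, 0, 0],
    [0, 0, 0],
  ],
  jaw=[0, 0, 0, 0, 0],
)

```text
time_s: 53.95
eef_pos: [0.5589, 0.3294, 0.0671]
tcp_rot: [0.998, 0.06, 0.001, -0.0]
ft_force: [-0.2, 0.1, 5.9]
gripper_width: 0.0534
grasp_force: 53.0
```

Emit:
servo_tool(
  xyz=[
    [0, 0, -0.5],
    [0, 0, -1],
    [0, 0, -1],
    [0, 0, -1],
    [0, 0, -1],
    [0, 0, -0.7],
    [0, 0, 0],
    [0, 0, 0],
  ],
  rotation=[
    [0, 0, 0],
    [0, 0, 0],
    [0, 0, 0],
    [0, 0, 0],
    [0, 0, 0],
    [0, 0, 0],
    [0, 0, 0],
    [0, 0, 0],
  ],
  jaw=[0, 0, 0, 0, 0, 0, 0, 0],
)

```text
time_s: 54.75
eef_pos: [0.5577, 0.3289, 0.1954]
tcp_rot: [0.998, 0.06, 0.0, -0.0]
ft_force: [-0.2, -0.1, -2.1]
gripper_width: 0.0537
grasp_force: 52.4
```

Run:
```python
from h import *
o=manip.get_obs(); print(o["eef_pos"])
a=np.radians(7); x=.075
go(*(np.array([.5585,-.0124])+[np.cos(a)*x-np.sin(a)*.028,np.sin(a)*x+np.cos(a)*.028]),.079,7)
im=manip.snapshot("wrist"); cv2.imwrite("pics/w10.png",im[:,:,::-1])
```

```text
[0.55774347 0.32887954 0.19535621]
t54.8 shift-first [ 1.39 12.43  4.65] turn [-0.   -0.   -0.02] shift-after-turn [ 1.37 12.43  4.65]
```

View pics/w10.png

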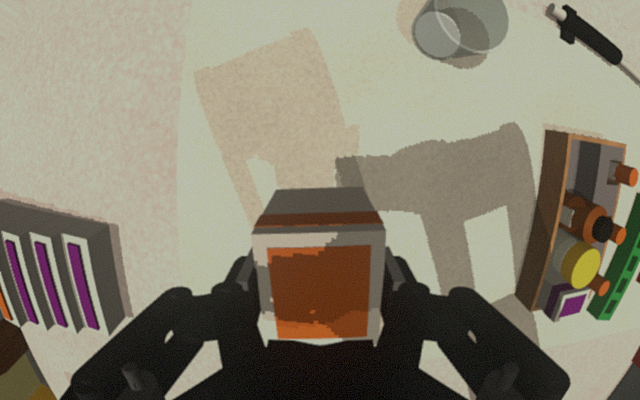

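The orange box is held square, its front top edge at row 229. The row so far (purple box, jar, bottle) stands in the carton at right. The beaker is untouched, its base at (435,35).

Run:
```python
from h import *
o=manip.get_obs(); p=o["eef_pos"]; Rc=R.from_quat(o["tcp_rot"])
print(Rc.inv().apply(pix2w("wrist",[[320,229],[255,232],[385,226],[267,250],[370,246]],p[2]+.008)-p).round(4))
print(pix2w("wrist",[435,35],0.).round(3))
```

```text
[[ 0.0292  0.0002 -0.008 ]
 [ 0.0278 -0.0257 -0.0081]
 [ 0.0303  0.0259 -0.008 ]
 [ 0.0199 -0.0213 -0.008 ]
 [ 0.0217  0.0203 -0.008 ]]
[[0.733 0.228 0.   ]]
```

Run:
```python
from h import *
o=manip.get_obs(); p=o["eef_pos"]; Rc=R.from_quat(o["tcp_rot"])
for f,h,z0 in (("w10",.008,None),("w5",.0065,None)):
    im=cv2.imread(f"pics/{f}.png").astype(float); s=cv2.cvtColor(im.astype(np.uint8),cv2.COLOR_BGR2HSV)[:,:,1].astype(float); s=cv2.GaussianBlur(s,(3,3),0)
    pts=[]
    for c in range(264,380,5):
        d=np.diff(s[215:262,c]); k=d.argmin(); pts.append((c,215+k+.5))
    pts=np.array(pts); print(f,pts[:,1])
    q=Rc.inv().apply(pix2w("wrist",pts,p[2]+h)-p); good=abs(q[:,0]-np.median(q[:,0]))<.004
    print(np.degrees(np.arctan(np.polyfit(q[good,1],q[good,0],1))),np.polyfit(q[good,1],q[good,0],1),np.median(q[:,0]))
```

```text
w10 [227.5 227.5 226.5 226.5 226.5 226.5 226.5 226.5 226.5 225.5 225.5 225.5
 225.5 225.5 225.5 225.5 223.5 224.5 223.5 223.5 223.5 223.5 223.5 223.5]
[2.16303213 1.75646378] [0.03776998 0.03066568] 0.030659053685102217
w5 [245.5 244.5 244.5 244.5 244.5 245.5 245.5 244.5 245.5 244.5 244.5 244.5
 244.5 244.5 244.5 244.5 244.5 244.5 243.5 244.5 244.5 243.5 243.5 243.5]
[0.60040875 1.2478057 ] [0.01047949 0.02178176] 0.021824559788866334
```

Emit:
servo_tool(
  xyz=[
    [0.1, 0.95, 0],
    [0.1, 0.95, 0],
    [0.1, 0.95, 0],
    [0.1, 0.95, 0],
    [0.1, 0.95, 0],
    [0.1, 0.95, 0],
    [0.1, 0.95, 0],
    [0.1, 0.95, 0],
  ],
  rotation=[
    [0, 0, 0],
    [0, 0, 0],
    [0, 0, 0],
    [0, 0, 0],
    [0, 0, 0],
    [0, 0, 0],
    [0, 0, 0],
    [0, 0, 0],
  ],
  jaw=[0, 0, 0, 0, 0, 0, 0, 0],
)

```text
time_s: 55.6
eef_pos: [0.5994, 0.1415, 0.193]
tcp_rot: [0.998, 0.06, -0.002, 0.0]
ft_force: [0.2, -0.1, -1.1]
gripper_width: 0.0531
grasp_force: 52.5
```

Emit:
servo_tool(
  xyz=[
    [0.1, 0.95, 0],
    [0.1, 0.95, 0],
    [0.1, 0.95, 0],
    [0.1, 0.95, 0],
    [0.1, 0.95, 0],
    [0, 0, 0],
    [0, 0, 0],
    [0, 0, 0],
  ],
  rotation=[
    [0, 0, 0],
    [0, 0, 0],
    [0, 0, 0],
    [0, 0, 0],
    [0, 0, 0],
    [0, 0, 0.25],
    [0, 0, 0],
    [0, 0, 0],
  ],
  jaw=[0, 0, 0, 0, 0, 0, 0, 0],
)

```text
time_s: 56.4
eef_pos: [0.6262, 0.0265, 0.1937]
tcp_rot: [0.999, 0.045, -0.001, -0.0]
ft_force: [-0.0, 0.8, -1.7]
gripper_width: 0.0536
grasp_force: 52.6
```

Run:
```python
from h import *
o=manip.get_obs(); p=o["eef_pos"]; print(p)
a=np.radians(7); x=.0755
go(*(np.array([.5585,-.0124])+[np.cos(a)*x-np.sin(a)*.028,np.sin(a)*x+np.cos(a)*.028]),.079,5.3)
cp=manip.camera_params("wrist"); im=manip.snapshot("wrist"); cv2.imwrite("pics/w11.png",im[:,:,::-1]); np.save("w11",cp,allow_pickle=True)
```

```text
[0.62622044 0.026496   0.19370055]
t56.4 shift-first [0.16 0.09 4.59] turn [-0.    0.02 -0.01] shift-after-turn [0.14 0.09 4.59]
```

View pics/w11.png

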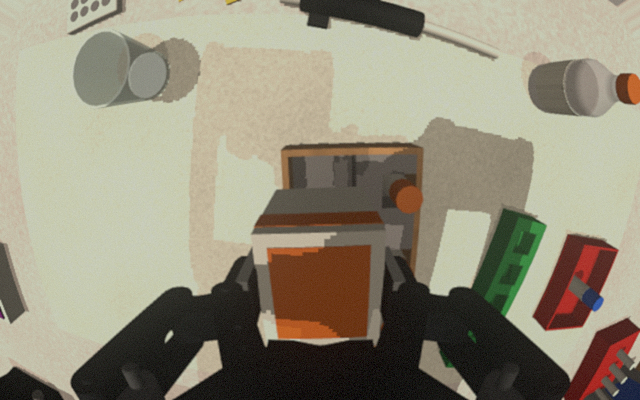

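The orange box is over its slot. The carton's far rim corners are at (283,148) and (422,147).

Run:
```python
from h import *
cp=np.load("w11.npy",allow_pickle=True).item()
P=pix2w("wrist",[[283,148],[422,147],[350,146],[288,156],[345,156]],.045,cp)[:,:2]
a=np.radians(7.0); M=np.array([[np.cos(a),-np.sin(a)],[np.sin(a),np.cos(a)]])
print(((P-[.5585,-.0124])@M*1000).round(1).tolist())
```

```text
[[116.1, 61.2], [114.6, -63.2], [115.9, 2.6], [108.8, 57.2], [107.2, 7.2]]
```

Emit:
servo_tool(
  xyz=[
    [0.1, 0.06, 0.5],
    [0, 0, 0.8],
    [0, 0, 0.8],
    [0, 0, 0.7],
    [0, 0, 0.7],
    [0, 0, 0.3],
    [0, 0, 0],
    [0, 0, 0],
  ],
  rotation=[
    [0, 0, 0],
    [0, 0, 0],
    [0, 0, 0],
    [0, 0, 0],
    [0, 0, 0],
    [0, 0, 0],
    [0, 0, 0],
    [0, 0, 0],
  ],
  jaw=[0, 0, 0, 0, 0, 0, 0, 0],
)

```text
time_s: 57.25
eef_pos: [0.6299, 0.0252, 0.1006]
tcp_rot: [0.999, 0.045, 0.0, 0.0]
ft_force: [-0.2, 0.3, -1.3]
gripper_width: 0.0535
grasp_force: 52.5
```

Run:
```python
from h import *
a=np.radians(7); x=.0755
go(*(np.array([.5585,-.0124])+[np.cos(a)*x-np.sin(a)*.028,np.sin(a)*x+np.cos(a)*.028]),.0721,5.3)
```

```text
t57.2 shift-first [0.   0.02 1.14] turn [ 0.   -0.   -0.02] shift-after-turn [0.   0.02 1.14]
```

Emit:
servo_tool(
  xyz=[
    [0, 0, 0.4],
    [0, 0, 0.4],
    [0, 0, 0.2],
    [0, 0, 0],
    [0, 0, 0],
  ],
  rotation=[
    [0, 0, 0],
    [0, 0, 0],
    [0, 0, 0],
    [0, 0, 0],
    [0, 0, 0],
  ],
  jaw=[0, 0, 0, 0, 0],
)

```text
time_s: 57.75
eef_pos: [0.6296, 0.025, 0.0751]
tcp_rot: [0.999, 0.045, -0.0, -0.0]
ft_force: [-0.0, -0.1, -1.7]
gripper_width: 0.0534
grasp_force: 52.6
```

Emit:
servo_tool(
  xyz=[
    [0, 0, 0.12],
    [0, 0, 0.06],
    [0, 0, 0],
    [0, 0, 0],
  ],
  rotation=[
    [0, 0, 0],
    [0, 0, 0],
    [0, 0, 0],
    [0, 0, 0],
  ],
  jaw=[0, 0, 0, 0],
)

```text
time_s: 58.15
eef_pos: [0.6304, 0.0249, 0.0721]
tcp_rot: [0.999, 0.045, 0.001, 0.0]
ft_force: [-2.7, -1.0, 5.6]
gripper_width: 0.0534
grasp_force: 53.3
```

Floor contact. I release, retreat and verify numerically, since all 14 views are used.

Emit:
servo_tool(
  xyz=[
    [0, 0, 0],
    [0, 0, 0],
    [0, 0, 0],
    [0, 0, -0.6],
    [0, 0, -1],
    [0, 0, -1],
    [0, 0, -1],
    [0, 0, -1],
  ],
  rotation=[
    [0, 0, 0],
    [0, 0, 0],
    [0, 0, 0],
    [0, 0, 0],
    [0, 0, 0],
    [0, 0, 0],
    [0, 0, 0],
    [0, 0, 0],
  ],
  jaw=[0.8, 0.8, 0.8, 0.8, 0.8, 0.8, 0.8, 0.8],
)

```text
time_s: 58.95
eef_pos: [0.6298, 0.025, 0.1881]
tcp_rot: [0.999, 0.045, 0.001, 0.0]
ft_force: [0.2, -0.9, 0.2]
gripper_width: 0.0686
grasp_force: 0.0
```

Emit:
servo_tool(
  xyz=[
    [0, 0, -1],
    [0, 0, -1],
    [-1, 0, 0],
    [-1, 0, 0],
    [-1, 0, 0],
    [-1, 0, 0],
    [-1, 0, 0],
    [-1, 0, 0],
  ],
  rotation=[
    [0, 0, 0],
    [0, 0, 0],
    [0, 0, 0],
    [0, 0, 0],
    [0, 0, 0],
    [0, 0, 0],
    [0, 0, 0],
    [0, 0, 0],
  ],
  jaw=[0.8, 0.8, 0.8, 0.8, 0.8, 0.8, 0.8, 0.8],
)

```text
time_s: 59.75
eef_pos: [0.4795, 0.0114, 0.237]
tcp_rot: [0.999, 0.045, 0.001, 0.0]
ft_force: [-0.4, 0.5, -0.5]
gripper_width: 0.0685
grasp_force: 0.0
```

Emit:
servo_tool(
  xyz=[
    [-1, 0, 0],
    [-1, 0, 0],
    [0, 0, 0],
    [0, 0, 0],
  ],
  rotation=[
    [0, 0, 0],
    [0, 0, 0],
    [0, 0, 0],
    [0, 0, 0],
  ],
  jaw=[0.8, 0.8, 0.8, 0.8],
)

```text
time_s: 60.15
eef_pos: [0.4309, 0.0069, 0.2371]
tcp_rot: [0.999, 0.045, 0.001, 0.0]
ft_force: [-0.1, -0.2, -0.3]
gripper_width: 0.0681
grasp_force: 0.0
```

Run:
```python
from h import *
print(manip.get_obs()["eef_pos"])
cp=manip.camera_params("wrist"); im=manip.snapshot("wrist"); cv2.imwrite("pics/w12.png",im[:,:,::-1])
a=np.radians(7); M=np.array([[np.cos(a),-np.sin(a)],[np.sin(a),np.cos(a)]])
for nm,lo,hi,z,roi in [("purple",)+HS["purple"][:2]+(.085,(200,0,450,300)),("jar",)+HS["jar"][:2]+(.085,(200,0,450,250)),("orange/amber",)+HS["orange"][:2]+(.08,(200,0,480,300)),("cap",)+HS["bottle"][:2]+(.1,(270,0,370,170))]:
    for c,ar,b in blobs(im,lo,hi,roi,100):
        e=pix2w("wrist",b,z,cp)[:,:2]; print(nm,ar,c.round(0),"carton mm",((e.mean(0)-[.5585,-.0124])@M*1000).round(1),[round(np.degrees(np.arctan2(*(e[1]-e[0])[::-1]))-7,1),round(1e3*np.linalg.norm(e[1]-e[0]),1),round(1e3*np.linalg.norm(e[2]-e[1]),1)])
```

```text
[0.43088153 0.00691327 0.23706603]
purple 1282.0 [328. 154.] carton mm [-87.   26.5] [np.float64(-89.8), np.float64(40.3), np.float64(26.9)]
jar 2760.0 [328.  97.] carton mm [-35.5  24.9] [np.float64(-84.3), np.float64(52.2), np.float64(53.0)]
orange/amber 546.5 [399. 140.] carton mm [-75.1 -39.6] [np.float64(-89.5), np.float64(26.6), np.float64(23.3)]
orange/amber 566.5 [397.  60.] carton mm [ -1.4 -39. ] [np.float64(-87.1), np.float64(26.3), np.float64(24.9)]
orange/amber 2167.0 [324.  41.] carton mm [16.3 26.2] [np.float64(-86.4), np.float64(50.0), np.float64(51.2)]
orange/amber 219.0 [321.   3.] carton mm [53.5 27.7] [np.float64(-91.8), np.float64(39.5), np.float64(6.2)]
cap 664.0 [324.  35.] carton mm [16.5 26.9] [np.float64(-91.6), np.float64(25.6), np.float64(28.6)]
```

Run:
```python
from h import *
t=manip.snapshot("top"); a=np.radians(7); M=np.array([[np.cos(a),-np.sin(a)],[np.sin(a),np.cos(a)]])
for c,ar,b in blobs(t,*HS["orange"][:2],(280,110,420,280),15):
    e=pix2w("top",b,.08)[:,:2]; print(ar,c.round(0),((e.mean(0)-[.5585,-.0124])@M*1000).round(1),np.linalg.norm(e[1]-e[0]).round(4),np.linalg.norm(e[2]-e[1]).round(4))
for c,ar,b in blobs(t,(105,120,50),(125,255,255),(420,195,490,275),10): print("blue",pix2w("top",c,.079)[0].round(3))
print(np.abs(manip.get_obs()["ft_force"]).max())
```

```text
64.5 [338. 250.] [-76.7 -43.7] 0.0271 0.0196
67.5 [333. 218.] [  1.7 -44.1] 0.0248 0.0273
246.5 [304. 216.] [17.1 27.5] 0.0422 0.0472
63.5 [328. 190.] [ 73.9 -42.3] 0.025 0.0201
256.5 [300. 194.] [73.4 28. ] 0.0397 0.0453
85.0 [405. 130.] [ 199.3 -256.8] 0.0294 0.0251
blue [ 0.52  -0.362  0.079]
0.6828805215114089
```

All items are in their places and upright, so I hand the job in.

```bash
python3 -c "
from station import manip
print(manip.finish_job())"
```

```text
the job is handed in; nothing more can be done
None
```

I handed the job in at about 60 s: my last camera checks put both tip boxes, the jar and the bottle upright in the long compartment, the three orange-capped vials in their own pockets and the blue-capped vial in the red tub, with the bystanders never touched; no verdict came back.

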